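# Seat a filter-housing cover with four levers, crosswise and in steps

## Task

The cover of the filter housing is loose: draw it down onto the rim with its four blue clamping levers, turning clockwise, first lightly one lever and the one diagonally opposite, then lightly the other two, then all of them again crosswise until the cover is fully home, level, and every lever is snug (about 0.5 Nm). Never let the cover tip by more than about a degree on the way and do not overtighten (the cover cracks at about 0.7 Nm); don't push on the cover itself, leave the other things on the counter alone, and let go at the end.

Things in the scene. Friction and masses are not known exactly. Their poses are not given: they have to be found in the camera images.
- lever_1: Lever 1 on the cover, diagonally opposite lever_3. All four alike: a blue one-sided handle 12 mm thick, 20 mm tall, reaching 50 mm from its screw's axis along the body's x; dark hub 22 mm across on the axis. Origin: on the axis, half-way up the handle; z up. Cover's top lies 27 to 30 mm below the origin; clear space round the handle, outward over the corner too. Numbered clockwise.
- lever_2: Lever 2 on the cover, diagonally opposite lever_4. Clockwise from above screws it down, 3 mm per radian; it stays where it is left. At the start each hangs loose, up to about 2 mm above the cover, differently for each and not readable from its height or angle (worn washers). First round: about 0.65 rad each, which brings it to press and draws its corner at most about half way.
- lever_3: Lever 3 on the cover, diagonally opposite lever_1. Last round: up to 1.2 rad more, different for each, to be felt: torque while turning is 0.25 Nm running free plus 0.003 Nm per newton that it presses on the cover. Snug: 80 to 100 N, about 0.5 Nm (11.5 N of push 45 mm from the axis). Then, on the rim, 0.1 rad more adds some 30 N; at 140 N (0.67 Nm, 15 N of push) the cover cracks.
- lever_4: Lever 4 on the cover, diagonally opposite lever_2. The handles start pointing 0.85 to 0.95 rad anticlockwise of the outward diagonal of their corner and swing across it. A handle can be swept round by pushing its side with shut fingers, or held and led round; friction can hide the torque of a held handle when nothing moves, so feel it while pushing or turning.
- cover: white square cover, 150 x 150 x 10 mm, round dark window; lever axes 47 mm from its centre along its x and y. Origin: centre of its underside, 87 mm above the table at first, on a springy black gasket (37 N per mm, 110 N in all when home); 84 mm when home on the rim. One lever driven fully home with the others loose tips it 0.028 rad, half way about 0.016 rad; above 0.024 rad it jams.
- housing: aluminium filter housing standing fixed on the counter: square foot and square 150 mm flange whose upper face, the rim, is 84 mm above the table; origin at the centre of its underside; z up, cover's axes parallel to its own
- tube_rack: blue plastic tube rack, 100 x 200 x 78 mm, with white-capped tubes standing in it to 106 mm; origin at the centre of its underside
- wash_bottle: white wash bottle with green cap, 68 mm across, 170 mm tall; origin at the centre of its underside
- reagent_jar: amber jar with black lid, 68 mm across, 90 mm tall; origin at the centre of its underside
- spare_gasket: spare black rubber ring lying beside the housing, 122 mm across, 6 mm thick; origin at the centre of its underside; not needed
- spare_lever: spare blue lever with its screw, lying on its side beside the housing, 61 mm long; origin on the table under its hub; not needed
- driver: screwdriver lying on the table, not needed; origin at its underside

How it is judged:
On the way, in this order (a step that is already met when the one before it is completed fails the run):
1. one diagonal pair of levers presses on the cover while the other pair is still loose (((contact force between each of lever_1, lever_3 and cover above 4 N and contact force between each of lever_2, lever_4 and cover below 2 N) or (contact force between each of lever_2, lever_4 and cover above 4 N and contact force between each of lever_1, lever_3 and cover below 2 N))), for 0.2 s.
2. all four levers press on the cover (contact force between each of lever_1, lever_2, lever_3, lever_4 and cover above 10 N), for 0.2 s.
At the end, for the whole second after the job is handed in: The cover lies on the rim (its underside less than 0.6 mm above it at the centre, tipped less than 0.006 rad), and each of the four levers presses on it with more than 15 N by itself (z of cover in the frame of housing below 0.0846 m and angle between cover's own z axis and vertical below 0.006 rad and contact force between each of lever_1, lever_2, lever_3, lever_4 and cover above 15 N); the robot touches nothing.
It fails at once if the cover tips by more than 0.024 rad (1.4 degrees) (angle between cover's own z axis and vertical above 0.024 rad).
It fails at once if a lever is overtightened: it presses on the cover with more than 140 N (about 0.7 Nm) (contact force between any of lever_1, lever_2, lever_3, lever_4 and cover above 140 N).
It fails at once if the robot pushes on the cover itself with more than 8 N (contact force between any of the fingers, the arm and cover above 8 N).
It fails at once if a bystander is moved by more than 30 mm (distance of any of tube_rack, wash_bottle, reagent_jar, spare_gasket, spare_lever, driver from where it was at the start of the episode above 0.03 m).
It also fails if it takes over 72 s, if anything falls off the work surface, if the arm or the gripper's body presses on something with over 40 N, if the wrist force passes 120 N, or if a joint passes its speed limit or range.

## Robot

A 6-joint arm with a two-finger parallel gripper is mounted at the origin on the work surface. World frame = base frame: x ahead of the robot, y to its left, z up, the work surface at z = 0. Lengths are in m, angles in rad, forces in N, time in s.
With the tool pointing down it reaches from about 0.35 to 0.775 m from the base axis. Payload 5.5 kg.
Tool frame: the origin (TCP) lies between the finger pads; the fingertips stand 11 mm ahead of it and the grasp point (between the pads) lies 8 mm behind it (tips_ahead is the distance from the TCP to the fingertips, in m); z points along the fingers, y is the line along which they close (so a half turn about z gives the same grasp; the last joint's range is limited). The gripper opens to 85 mm and grips with 20 to 120 N. Pads are 22 mm wide; open, the fingers measure 114 mm over their backs; the gripper's body (76 mm by 85 mm) begins 54 mm behind the grasp point. The pads swing forward as they close: fully open they stand 13 mm farther back than shut.
Start: joints at [1.174, 0.313, 0.046, 1.304, 0, 1.431], TCP at [0.146, 0.556, 0.242] pointing down, gripper open.
Joint ranges: [-2.76, 2.76], [-0.86, 1.69], [-1.03, 1.26], [-2.2, 2.34], [-1.47, 1.5], [-3.14, 3.14]. Speed limits (rad/s): [2.57, 2.57, 3.14, 3.14, 3.14, 3.14].

## Interface

Orientations are given as a unit quaternion [w, x, y, z].
In Python, from workcell import * gives the robot as it stands. The module is installed in compiled form; this text tells all that it offers.
- The arm moves only by the tool jog_arm, never from a script. Its argument "moves" is a list of rows, each an object with "fingers": the closure, from 0 (fully open) to 1 (shut); "slide": the shift along the tool's x, y, z in mm, a list of three; "angular": the turn, a rotation vector about the tool's x, y, z in degrees, a list of three. A call has 1 to 10 rows; each row is the pose to reach, as a shift and turn from the pose commanded when the call began, along the tool's axes at that moment; what a row does not reach only later rows make up. A row lasts 1/12 s, in which the tool goes at most 41.7 mm and 7.16 degrees, less where a joint would pass 70% of its speed; a pose out of reach is approached as far as the arm can. A call with a gripper value outside its range is refused whole. The fingers move at their own pace and stop on an object; "squeeze" is the grip in N (left out, the last holds). Time passes only in rows, so rows that repeat a pose let the fingers close. It gives the time, the measured TCP pose, the force, the opening and the grip force at its end, in the units of the state.
- get_state(): the state, without advancing time (a new reading comes with each control period).
- read_camera(name): name is "scene" or "top"; returns a dict with "color" (400x640x3 uint8, red, green, blue), "fovy" (degrees; the focal length in pixels is half the picture's height over the tangent of half this angle, whatever the lens; pixels are square), "cx", "cy" (the principal point, pixels), "world_from_camera" (4x4, takes a point from camera to world coordinates). Camera axes: x right, y down, z forward; pixel columns grow to the right and rows downward; lengths in m; the calibration is good to about 2 mm. A picture is of the moment at which its call begins. There is no depth.
- hand_in(): hands the job in; it is judged then, once.
Trained networks look in a picture, given as the dict that the camera call returned (one of the last four; its "shot" number tells which), for a name from the list of things; names that differ only in an ending like _2 or _b are one class to them, and where a whole thing is asked for, a point or a joint stands for the part that bears it (a point fixed in the world has none). Each returns a list of dicts, best first, with "p" (0 to 1); they miss things now and then, are a little off and sometimes report something else, mostly with a low value. They report only what shows in the picture. A call takes as long as a camera call.
- look_for(target, picture): "point" ([column, row] in pixels, amid what is visible of it).
- tip_of(target, picture): "point" ([column, row] in pixels: a listed point, or the origin of a listed thing).
The state is a dict: "clock": time; "joint_pos": joint angles; "qvel": joint speeds; "tau": joint torques, N m; "tcp_pos": TCP position; "orientation": TCP orientation; "wrist_force": force on the tool from outside, world axes, zero at the start; "ft_torque": the same for the moment, N m; "finger_gap": finger opening in m; "grip_force": force on a finger pad.
Only numpy, scipy, OpenCV 4.12 (cv2) and the standard library are available. Lean on these libraries where they do the work, as an engineer would, in place of code of your own. Each camera call takes 0.05 s, during which the arm holds its last target. There are 200 camera calls.

## Working session

There is one attempt and no reset: what is moved stays moved. The work goes in short steps, Python scripts to look and compute and a tool call to move; the robot and the scene stay as the last step left them, time stands still between calls to the robot, and variables do not carry over. Pictures are saved under pics/ and viewed, at most 10 in all, crops included, and the job is handed in when it is done.

Besides the shell and the picture viewer there is one more tool, called after "Emit:" as name(argument=value, ...) on one line, values as JSON. jog_arm: Moves the arm, as the interface text tells. Its arguments: {"type":"object","properties":{"moves":{"type":"array","items":{"type":"object","properties":{"fingers":{"type":"number"},"slide":{"type":"array","items":{"type":"number"}},"angular":{"type":"array","items":{"type":"number"}}}}},"squeeze":{"type":"number"}},"required":["moves"]}

```bash
mkdir -p pics; cat > h.py <<'E'
from workcell import *
import numpy as np, cv2
def ray(pic,pt):
    f=pic["color"].shape[0]/2/np.tan(np.radians(pic["fovy"])/2)
    T=np.array(pic["world_from_camera"])
    d=T[:3,:3]@np.array([(pt[0]-pic["cx"])/f,(pt[1]-pic["cy"])/f,1]); return T[:3,3],d
def at_z(pic,pt,z):
    o,d=ray(pic,pt); return o+d*(z-o[2])/d[2]
def proj(pic,p):
    f=pic["color"].shape[0]/2/np.tan(np.radians(pic["fovy"])/2)
    T=np.array(pic["world_from_camera"]); c=T[:3,:3].T@(np.array(p)-T[:3,3])
    return np.array([pic["cx"]+f*c[0]/c[2],pic["cy"]+f*c[1]/c[2]])
E
python3 - <<'E'
from h import *
np.set_printoptions(precision=4,suppress=True)
s=get_state(); print(s)
for n in("top","scene"):
    p=read_camera(n); cv2.imwrite(f"pics/{n}0.png",p["color"][:,:,::-1]); print(n,p["fovy"],np.array(p["world_from_camera"])[:3,3])
    for t,z in(("lever_1",.127),("cover",.097),("housing",.0),("spare_lever",0),("tube_rack",0),("wash_bottle",0),("reagent_jar",0)):
        for d in tip_of(t,p): print(t,np.round(d["point"]),round(d["p"],2),at_z(p,d["point"],z)[:2])
E
```

```text
{'clock': 0.0, 'joint_pos': array([ 1.1744,  0.314 ,  0.0449,  1.3036, -0.    ,  1.4312]), 'qvel': array([ 0.0004, -0.0014, -0.0013, -0.0021,  0.0016, -0.0005]), 'tau': array([ -0.0004, -48.0627,  29.8533,   0.0196,  -0.0002,   0.    ]), 'tcp_pos': array([0.1458, 0.5557, 0.2414]), 'orientation': array([-0.0002,  0.128 ,  0.9918, -0.0009]), 'wrist_force': array([0.6527, 0.7349, 0.0462]), 'ft_torque': array([ 0.0117, -0.0258,  0.0187]), 'grip_force': 0.0, 'finger_gap': 0.08480658204411727}
top 54.50257295191498 [0.2194 0.0066 1.4555]
lever_1 [311. 168.] 0.46 [0.5982 0.0497]
lever_1 [318. 189.] 0.45 [0.5217 0.0293]
lever_1 [333. 158.] 0.42 [ 0.6329 -0.0306]
lever_1 [346. 180.] 0.39 [ 0.548  -0.0708]
cover [327. 176.] 0.89 [ 0.5743 -0.0049]
housing [329. 180.] 0.94 [ 0.5833 -0.0119]
spare_lever [374. 159.] 0.42 [ 0.656  -0.1929]
tube_rack [205. 207.] 0.75 [0.5092 0.4661]
wash_bottle [439. 172.] 0.88 [ 0.5854 -0.44  ]
wash_bottle [326. 177.] 0.21 [ 0.5953 -0.0004]
scene 53.991990497153765 [1.3384 0.2586 0.6845]
lever_1 [330. 224.] 0.72 [0.6198 0.0593]
lever_1 [291. 220.] 0.67 [ 0.635  -0.0351]
lever_1 [325. 196.] 0.62 [0.5084 0.01  ]
lever_1 [289. 202.] 0.53 [ 0.5641 -0.0685]
cover [310. 222.] 0.78 [ 0.5867 -0.003 ]
housing [330. 226.] 0.72 [0.4635 0.0161]
housing [171. 215.] 0.59 [ 0.5654 -0.4496]
spare_lever [238. 252.] 0.76 [ 0.6525 -0.1817]
tube_rack [497. 272.] 0.87 [0.5146 0.4622]
tube_rack [185. 186.] 0.62 [ 0.407  -0.5082]
wash_bottle [173. 219.] 0.75 [ 0.5794 -0.4354]
reagent_jar [189. 187.] 0.57 [ 0.4088 -0.4934]
reagent_jar [309. 224.] 0.35 [ 0.4774 -0.046 ]
```

```bash
python3 - <<'E'
import cv2
a=cv2.imread("pics/top0.png")[120:230,260:400]; b=cv2.imread("pics/scene0.png")[160:290,230:390]
a=cv2.resize(a,None,fx=5,fy=5,interpolation=cv2.INTER_CUBIC)
b=cv2.resize(b,None,fx=5,fy=5,interpolation=cv2.INTER_CUBIC)[:600]
cv2.imwrite("pics/topc.png",a);cv2.imwrite("pics/scenec.png",b)
E
```

```text
(no output)
```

View pics/topc.png

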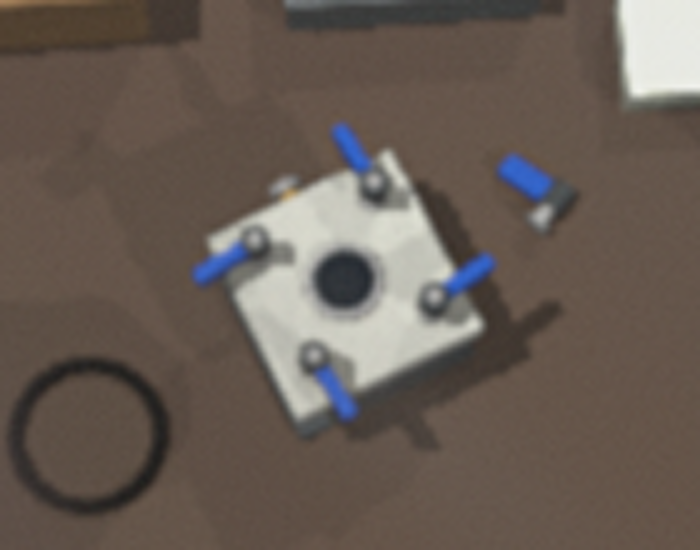

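View pics/scenec.png

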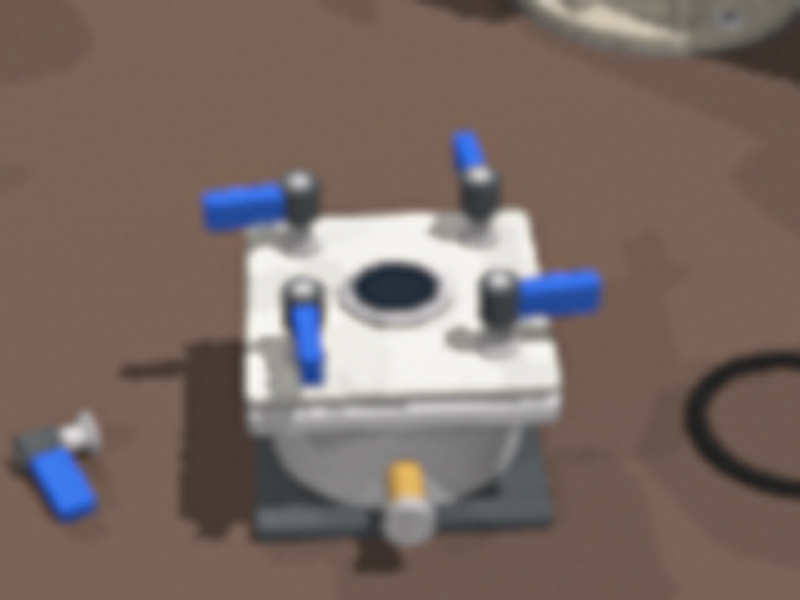

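The top view shows up as +x and left as +y. The hubs are at about (311,168), (335,157), (347,180) and (323,191) px, and the handles start about 50° anticlockwise of their diagonals. I'll fit the housing pose to these.

```bash
cat > fit.py <<'E'
from h import *
from scipy.optimize import least_squares
np.set_printoptions(precision=4,suppress=True)
pics={n:read_camera(n) for n in("top","scene")}
# mean network detections over few shots
obs=[]
segs={}
def model(p):
    c=p[:2];out=[]
    for k in range(4):
        a=p[2]-k*np.pi/2
        out.append(np.r_[c+.047*np.sqrt(2)*np.array([np.cos(a),np.sin(a)]),.127])
    return np.array(out)
p0=np.array([.574,-.004,np.radians(72)])
def handles(n,pic):
    hsv=cv2.cvtColor(pic["color"],cv2.COLOR_RGB2HSV)
    m=((hsv[:,:,0]>100)&(hsv[:,:,0]<130)&(hsv[:,:,1]>130)&(hsv[:,:,2]>60)).astype(np.uint8)
    N,L,S,C=cv2.connectedComponentsWithStats(m)
    return [(C[i],S[i,4]) for i in range(1,N) if S[i,4]>15]
H={n:[c for c,a in handles(n,p)] for n,p in pics.items()}
D={n:[d["point"] for d in tip_of("lever_1",p) if d["p"]>.3] for n,p in pics.items()}
# params: cx,cy,yaw, 4 handle angles, per-camera xy shift prior 2mm
def res(q):
    r=[];M=model(q)
    for i,(n,pic) in enumerate(pics.items()):
        sh=np.r_[q[7+2*i:9+2*i],0]
        for k in range(4):
            h=M[k]+.031*np.array([np.cos(q[3+k]),np.sin(q[3+k]),0])
            u=proj(pic,h+sh); j=min(H[n],key=lambda c:np.hypot(*(c-u))); r+=list((u-j)*2) if np.hypot(*(u-j))<8 else [8,8]
            u=proj(pic,M[k]+sh); j=min(D[n],key=lambda c:np.hypot(*(c-u)));d=u-j; r+=list(d if np.hypot(*d)<8 else d*0)
    return np.r_[r,np.array(q[7:])/.002]
q0=np.r_[p0,p0[2]+.9-np.arange(4)*np.pi/2,0,0,0,0]
s=least_squares(res,q0,loss="soft_l1"); q=s.x
print("cost",s.cost,"c",q[:2],"yaw",np.degrees(q[2]),"shifts",q[7:])
print(res(q).round(1))
for k,m in enumerate(model(q)): print("ABCD"[k],m,"handle deg",np.degrees(q[3+k]),"rel diag",q[3+k]-q[2]+k*np.pi/2)
E
python3 fit.py
```

```text
cost 20.093192124168755 c [ 0.5743 -0.0106] yaw 66.83119656608274 shifts [-0.0006  0.0005  0.0006 -0.0005]
[-0.2 -0.5 -0.  -0.   0.8  1.  -2.6 -2.  -1.3  0.3  1.2  0.5  0.2 -0.2
  1.4 -1.8  0.2 -0.7 -0.5 -3.3  0.2  2.1  0.6 -3.  -0.8 -0.1 -1.  -2.5
  0.3  4.1  1.5  0.  -0.3  0.3  0.3 -0.3]
A [0.6005 0.0505 0.127 ] handle deg 117.47179254364164 rel diag 0.8838451349805991
B [ 0.6354 -0.0368  0.127 ] handle deg 26.805916638923648 rel diag 0.8722234080335742
C [ 0.5482 -0.0717  0.127 ] handle deg -55.43194622596799 rel diag 1.0076982580325353
D [0.5132 0.0155 0.127 ] handle deg -149.08653579930075 rel diag 0.9439136371688237
```

```bash
cat > fit2.py <<'E'
from h import *
from scipy.optimize import least_squares
np.set_printoptions(precision=4,suppress=True)
pics={n:read_camera(n) for n in("top","scene")}
T=lambda L,o:np.array(L)/5+np.array(o)-.4
hub={"top":T([(257,240),(374,183),(435,299),(313,356)],(260,120)),"scene":T([(499,283),(302,288),(300,182),(479,178)],(230,160))}
end={"top":T([(196,277),(341,127),(492,260),(350,415)],(260,120)),"scene":T([(600,276),(313,350),(206,198),(461,134)],(230,160))}
cor={"top":T([(208,240),(388,150),(485,325),(300,420)],(260,120)),"scene":T([(560,386),(248,400),(247,216),(525,210)],(230,160))}
d=lambda a,z=0:np.array([np.cos(a),np.sin(a),z])
def res(q):
    r=[];c=np.r_[q[:2],0]
    for i,(n,pic) in enumerate(pics.items()):
        sh=np.r_[q[8+2*i:10+2*i],0]
        for k in range(4):
            a=q[2]-k*np.pi/2; ax=c+sh+.06647*d(a)
            r+=list(proj(pic,ax+[0,0,q[7]])-hub[n][k])
            r+=list(proj(pic,ax+.049*d(q[3+k])+[0,0,.135])-end[n][k])
            r+=list((proj(pic,c+sh+.10607*d(a)+[0,0,.097])-cor[n][k]))
    return np.r_[r,q[8:]/.001]
q0=np.r_[.574,-.004,1.25,1.25+.9-np.arange(4)*np.pi/2,.14,0,0,0,0]
s=least_squares(res,q0,loss="soft_l1");q=s.x
print(s.cost,q,np.degrees(q[2]));print(res(q)[:48].reshape(-1,6).round(1))
for k in range(4): print("ABCD"[k],q[:2]+.06647*d(q[2]-k*np.pi/2)[:2],"deg",np.degrees(q[3+k]),"rel",q[3+k]-q[2]+k*np.pi/2)
E
python3 fit2.py
```

```text
3.9993472922858633 [ 0.5744 -0.0107  1.1802  2.0523  0.4675 -1.0231 -2.6431  0.1359 -0.0007
  0.0001  0.0007 -0.0001] 67.61798894270835
[[-0.3 -0.1 -0.  -0.4 -0.3 -0.5]
 [ 0.2 -0.2 -0.3 -0.2  0.6 -0.2]
 [ 0.  -0.4 -0.1 -0.3  0.1  0.5]
 [ 0.4 -0.   0.5 -0.1 -0.4 -0.2]
 [ 0.1 -0.2 -0.2 -0.3  0.3 -1.2]
 [ 0.2  0.4 -0.   0.8 -0.1 -1.3]
 [-0.1  0.3 -0.2 -0.4  0.3  0.4]
 [ 0.3 -0.2  0.3 -0.8  0.1 -0.5]]
A [0.5998 0.0508] deg 117.58927793378538 rel 0.8721635243598895
B [ 0.6359 -0.036 ] deg 26.784252841776475 rel 0.8581131859431637
C [ 0.5491 -0.0721] deg -58.6171565819329 rel 0.9383737324506187
D [0.513  0.0147] deg -151.43735629498943 rel 0.8891519618939832
```

```bash
cat > go.py <<'E'
from h import *
import sys
np.set_printoptions(precision=1,suppress=True)
AX={"A":([.5998,.0508],-1),"B":([.6359,-.036],1),"C":([.5491,-.0721],1),"D":([.513,.0147],-1)}
TH=lambda l,phi:phi-90*AX[l][1]
def frame(s):
    w,x,y,z=s["orientation"]; from scipy.spatial.transform import Rotation as R
    return R.from_quat([x,y,z,w])
def goto(l,phi,gap,z,r=.042,s=None):
    "slide mm (tool axes) and angular z deg from present pose"
    s=s or get_state(); a=np.radians(phi); u=np.array([np.cos(a),np.sin(a)])
    p=np.r_[np.array(AX[l][0])+r*u+(.017+gap)*np.array([-u[1],u[0]]),z]
    M=frame(s).as_matrix(); th=np.degrees(np.arctan2(M[1,0],M[0,0]))
    dz=-((TH(l,phi)-th+180)%360-180)
    return M.T@(p-s["tcp_pos"])*1000,dz
def torque(l,s=None):
    s=s or get_state(); d=s["tcp_pos"][:2]-AX[l][0]; F=s["wrist_force"]
    M=frame(s).as_matrix(); phi=np.degrees(np.arctan2(M[1,0],M[0,0]))+90*AX[l][1]
    a=np.radians(phi); fn=-F[0]*np.sin(a)+F[1]*np.cos(a)
    t=d[0]*F[1]-d[1]*F[0]
    print(l,"clock %.2f phi %.1f r,gap"%(s["clock"],phi),np.array([d@[np.cos(a),np.sin(a)],d@[-np.sin(a),np.cos(a)]])*1000,"F",F,"Fn %.2f rxF %.3f Mz %.3f sum %.3f"%(fn,t,s["ft_torque"][2],t+s["ft_torque"][2]))
E
python3 - <<'E'
from go import *
print(goto("A",117.6,.010,.19),goto("A",117.6,.010,.123))
for dg in(5,10,15,20,25,30,35,40,45):
    d=np.radians(dg);print(dg,np.array([17-17*np.cos(d)+42*np.sin(d),42-17*np.sin(d)-42*np.cos(d)]))
E
```

```text
(array([-519. , -360.7,   52.3]), np.float64(-42.31226380484304)) (array([-519. , -360.7,  119.3]), np.float64(-42.31226380484304))
5 [ 3.7 -1.3]
10 [ 7.6 -2.3]
15 [11.4 -3. ]
20 [15.4 -3.3]
25 [19.3 -3.2]
30 [23.3 -2.9]
35 [27.2 -2.2]
40 [31.  -1.1]
45 [34.7  0.3]
```

Emit:
jog_arm(moves=[{"fingers": 1, "slide": [-519, -361, 52], "angular": [0, 0, -42.3]}, {"fingers": 1, "slide": [-519, -361, 52], "angular": [0, 0, -42.3]}, {"fingers": 1, "slide": [-519, -361, 52], "angular": [0, 0, -42.3]}, {"fingers": 1, "slide": [-519, -361, 52], "angular": [0, 0, -42.3]}, {"fingers": 1, "slide": [-519, -361, 52], "angular": [0, 0, -42.3]}, {"fingers": 1, "slide": [-519, -361, 52], "angular": [0, 0, -42.3]}, {"fingers": 1, "slide": [-519, -361, 52], "angular": [0, 0, -42.3]}, {"fingers": 1, "slide": [-519, -361, 52], "angular": [0, 0, -42.3]}, {"fingers": 1, "slide": [-519, -361, 52], "angular": [0, 0, -42.3]}, {"fingers": 1, "slide": [-519, -361, 52], "angular": [0, 0, -42.3]}])

```text
clock: 1.93
tcp_pos: [0.4018, 0.2567, 0.2103]
orientation: [0.0, -0.239, 0.971, 0.0]
wrist_force: [0.8, 0.2, 0.7]
finger_gap: -0.0001
grip_force: 0.0
```

```bash
python3 - <<'E'
from go import *
print(goto("A",117.6,.010,.19),goto("A",117.6,.010,.123),get_state()["qvel"])
E
```

```text
(array([ -53.1, -232.2,   20.4]), np.float64(0.00032805821342662966)) (array([ -53. , -232.2,   87.4]), np.float64(0.00032805821342662966)) [-1.   0.1  0.  -0.1  0.  -1. ]
```

Emit:
jog_arm(moves=[{"fingers": 1, "slide": [-48, -211, 18]}, {"fingers": 1, "slide": [-48, -211, 18]}, {"fingers": 1, "slide": [-48, -211, 18]}, {"fingers": 1, "slide": [-48, -211, 18]}, {"fingers": 1, "slide": [-48, -211, 18]}, {"fingers": 1, "slide": [-48, -211, 18]}, {"fingers": 1, "slide": [-48, -211, 50]}, {"fingers": 1, "slide": [-48, -211, 50]}])

```text
schema error: expected keys fingers, slide, angular
```

```bash
python3 - <<'E'
from go import *
p=read_camera("top");print(goto("A",117.6,.010,.123)); torque("A"); print(get_state()["qvel"].max())
cv2.imwrite("pics/t1.png",cv2.resize(p["color"][110:230,260:400,::-1],None,fx=5,fy=5,interpolation=cv2.INTER_CUBIC))
E
```

```text
(array([ -52.6, -224.7,   87.7]), np.float64(-0.4034051938106131))
A clock 1.98 phi -242.8 r,gap [266.9  80. ] F [ 3.6 -3.5  0.2] Fn -1.58 rxF -0.045 Mz -0.084 sum -0.130
0.18836716907151504
```

View pics/t1.png

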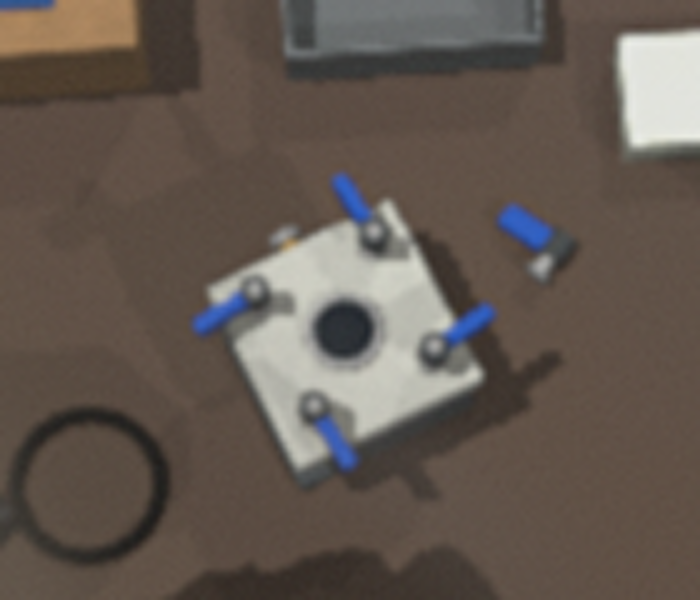

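The move was refused because each row needs all three keys. The picture is unchanged, with the arm still outside the view. I'll resend it.

Emit:
jog_arm(moves=[{"fingers": 1, "slide": [-49, -213, 18], "angular": [0, 0, 0]}, {"fingers": 1, "slide": [-49, -213, 18], "angular": [0, 0, 0]}, {"fingers": 1, "slide": [-49, -213, 18], "angular": [0, 0, 0]}, {"fingers": 1, "slide": [-49, -213, 18], "angular": [0, 0, 0]}, {"fingers": 1, "slide": [-49, -213, 18], "angular": [0, 0, 0]}, {"fingers": 1, "slide": [-49, -213, 18], "angular": [0, 0, 0]}, {"fingers": 1, "slide": [-49, -213, 40], "angular": [0, 0, 0]}, {"fingers": 1, "slide": [-49, -213, 40], "angular": [0, 0, 0]}])

```text
clock: 2.65
tcp_pos: [0.5416, 0.0914, 0.167]
orientation: [-0.002, -0.237, 0.971, 0.001]
wrist_force: [-1.0, 1.3, -0.5]
finger_gap: 0.0
grip_force: 0.0
```

```bash
python3 - <<'E'
from go import *
print(goto("A",117.6,.010,.123)); torque("A"); print(abs(get_state()["qvel"]).max())
E
```

```text
(array([ -6. , -21.1,  43.9]), np.float64(-0.1422328584974366))
A clock 2.65 phi -242.5 r,gap [62.9 32.9] F [-1.   1.3 -0.5] Fn 0.28 rxF -0.036 Mz 0.005 sum -0.030
0.07949746512994527
```

Emit:
jog_arm(moves=[{"fingers": 1, "slide": [-6, -21, 10], "angular": [0, 0, 0]}, {"fingers": 1, "slide": [-6, -21, 44], "angular": [0, 0, 0]}, {"fingers": 1, "slide": [-6, -21, 44], "angular": [0, 0, 0]}, {"fingers": 1, "slide": [-6, -21, 44], "angular": [0, 0, 0]}])

```text
clock: 2.98
tcp_pos: [0.5555, 0.0773, 0.1252]
orientation: [-0.002, -0.239, 0.971, 0.001]
wrist_force: [-0.1, 0.9, 0.8]
finger_gap: 0.0
grip_force: 0.0
```

```bash
python3 - <<'E'
from go import *
print(goto("A",117.6,.010,.123)); torque("A"); print(abs(get_state()["qvel"]).max())
p=read_camera("top");q=read_camera("scene")
a=cv2.resize(p["color"][130:215,270:380,::-1],None,fx=3.6,fy=3.6,interpolation=cv2.INTER_CUBIC)
b=cv2.resize(q["color"][150:235,270:380,::-1],None,fx=3.6,fy=3.6,interpolation=cv2.INTER_CUBIC)
cv2.imwrite("pics/t2.png",np.hstack([a,b]))
E
```

```text
(array([ 0. , -2. ,  2.2]), np.float64(0.038977947752755426))
A clock 2.98 phi -242.4 r,gap [44. 27.] F [-0.1  0.9  0.8] Fn -0.27 rxF -0.034 Mz -0.031 sum -0.066
0.05075729251614791
```

View pics/t2.png

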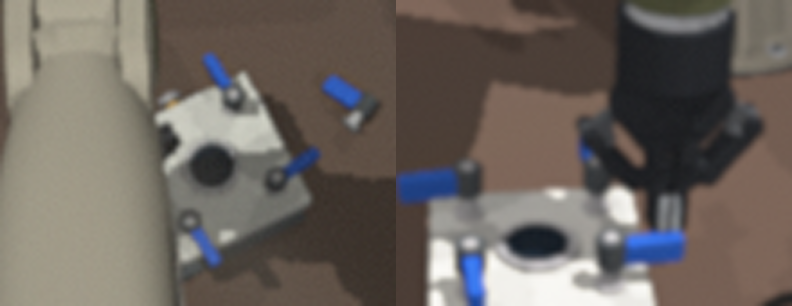

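The fingers stand beside handle A, clear of it, with a gap of about 10 mm. Next I feel for contact.

Emit:
jog_arm(moves=[{"fingers": 1, "slide": [-5, -1, 1], "angular": [0, 0, 0]}, {"fingers": 1, "slide": [-7, -1, 1], "angular": [0, 0, 0]}, {"fingers": 1, "slide": [-9, -1, 1], "angular": [0, 0, 0]}, {"fingers": 1, "slide": [-11, -1, 1], "angular": [0, 0, 0]}])

```text
clock: 3.42
tcp_pos: [0.5675, 0.0805, 0.1259]
orientation: [-0.001, -0.239, 0.971, -0.0]
wrist_force: [-4.8, -1.5, 3.1]
finger_gap: -0.0001
grip_force: 2.7
```

```bash
python3 - <<'E'
from go import *
torque("A")
E
```

```text
A clock 3.42 phi -242.4 r,gap [41.3 14.9] F [-4.8 -1.5  3.1] Fn 5.01 rxF 0.194 Mz 0.050 sum 0.244
```

Emit:
jog_arm(moves=[{"fingers": 1, "slide": [-3.7, 1.3, 0], "angular": [0, 0, 5]}, {"fingers": 1, "slide": [-7.6, 2.3, 1], "angular": [0, 0, 10]}, {"fingers": 1, "slide": [-11.4, 3.0, 1], "angular": [0, 0, 15]}, {"fingers": 1, "slide": [-15.4, 3.3, 1], "angular": [0, 0, 20]}, {"fingers": 1, "slide": [-19.3, 3.2, 2], "angular": [0, 0, 25]}, {"fingers": 1, "slide": [-23.3, 2.9, 2], "angular": [0, 0, 30]}])

```text
clock: 3.92
tcp_pos: [0.5857, 0.0942, 0.123]
orientation: [-0.002, 0.023, 1.0, -0.0]
wrist_force: [-6.2, -0.9, 2.2]
finger_gap: -0.0002
grip_force: 3.0
```

```bash
python3 - <<'E'
from go import *
torque("A")
E
```

```text
A clock 3.92 phi 87.3 r,gap [42.7 16.1] F [-6.2 -0.9  2.2] Fn 6.10 rxF 0.280 Mz -0.010 sum 0.270
```

Emit:
jog_arm(moves=[{"fingers": 1, "slide": [-2.6, 0.9, 0], "angular": [0, 0, 3.5]}, {"fingers": 1, "slide": [-5.2, 1.7, 0], "angular": [0, 0, 7]}])

```text
clock: 4.08
tcp_pos: [0.5906, 0.0958, 0.1227]
orientation: [-0.002, 0.083, 0.997, -0.0]
wrist_force: [-6.1, 0.3, 1.4]
finger_gap: 0.0002
grip_force: 3.2
```

```bash
python3 - <<'E'
from go import *
torque("A")
print(goto("A",80.3,.015,.123),goto("C",-58.6,.012,.18),goto("C",-58.6,.012,.123))
E
```

```text
A clock 4.08 phi 80.4 r,gap [42.8 16.6] F [-6.1  0.3  1.4] Fn 6.04 rxF 0.271 Mz -0.001 sum 0.269
(array([15.3, -0.8, -0.2]), np.float64(0.1275835890635335)) (array([ -36.2, -185.2,  -57.3]), np.float64(-40.97241641093649)) (array([ -36.4, -185.1,   -0.3]), np.float64(-40.97241641093649))
```

Emit:
jog_arm(moves=[{"fingers": 1, "slide": [-2.2, 0.8, 0], "angular": [0, 0, 3]}, {"fingers": 1, "slide": [-4.5, 1.5, 0], "angular": [0, 0, 6]}])

```text
clock: 4.25
tcp_pos: [0.5949, 0.0968, 0.1225]
orientation: [-0.003, 0.135, 0.991, 0.0]
wrist_force: [-6.9, 0.3, 0.0]
finger_gap: 0.0002
grip_force: 3.3
```

```bash
python3 - <<'E'
from go import *
torque("A")
print(goto("A",74.3,.015,.123),goto("C",-58.6,.012,.18),goto("C",-58.6,.012,.123))
E
```

```text
A clock 4.25 phi 74.5 r,gap [43. 17.] F [-6.9  0.3  0. ] Fn 6.74 rxF 0.316 Mz 0.055 sum 0.370
(array([14.9, -0.9, -0.4]), np.float64(0.16577286914275646)) (array([ -51.3, -182.5,  -57.6]), np.float64(-46.934227130857266)) (array([ -51.6, -182.5,   -0.6]), np.float64(-46.934227130857266))
```

Emit:
jog_arm(moves=[{"fingers": 1, "slide": [14, 0, 0], "angular": [0, 0, 0]}, {"fingers": 1, "slide": [14, 0, -40], "angular": [0, 0, 0]}, {"fingers": 1, "slide": [-51, -182, -57], "angular": [0, 0, -47]}, {"fingers": 1, "slide": [-51, -182, -57], "angular": [0, 0, -47]}, {"fingers": 1, "slide": [-51, -182, -57], "angular": [0, 0, -47]}, {"fingers": 1, "slide": [-51, -182, -57], "angular": [0, 0, -47]}, {"fingers": 1, "slide": [-51, -182, -57], "angular": [0, 0, -47]}, {"fingers": 1, "slide": [-51, -182, -57], "angular": [0, 0, -47]}, {"fingers": 1, "slide": [-51, -182, -57], "angular": [0, 0, -47]}, {"fingers": 1, "slide": [-51, -182, -57], "angular": [0, 0, -47]}])

```text
clock: 5.08
tcp_pos: [0.5985, -0.0939, 0.1803]
orientation: [0.0, -0.272, 0.962, 0.0]
wrist_force: [-0.0, 0.9, 0.5]
finger_gap: -0.0001
grip_force: 0.0
```

```bash
python3 - <<'E'
from go import *
torque("C")
print(goto("C",-58.6,.012,.123),abs(get_state()["qvel"]).max())
E
```

```text
C clock 5.08 phi -58.4 r,gap [44.5 30.7] F [-0.   0.9  0.5] Fn 0.45 rxF 0.042 Mz 0.019 sum 0.061
(array([ 1.9,  2.4, 57.3]), np.float64(0.21722120407838474)) 0.15541856946625116
```

Emit:
jog_arm(moves=[{"fingers": 1, "slide": [1, 2, 40], "angular": [0, 0, 0]}, {"fingers": 1, "slide": [2, 2, 56], "angular": [0, 0, 0]}, {"fingers": 1, "slide": [4, 2, 56], "angular": [0, 0, 0]}, {"fingers": 1, "slide": [8, 2, 56], "angular": [0, 0, 0]}, {"fingers": 1, "slide": [10, 2, 56], "angular": [0, 0, 0]}, {"fingers": 1, "slide": [12, 2, 56], "angular": [0, 0, 0]}, {"fingers": 1, "slide": [14, 2, 56], "angular": [0, 0, 0]}])

```text
clock: 5.67
tcp_pos: [0.587, -0.0983, 0.1261]
orientation: [0.002, -0.272, 0.962, -0.0]
wrist_force: [5.0, 3.7, -0.1]
finger_gap: 0.0001
grip_force: 3.3
```

```bash
python3 - <<'E'
from go import *
torque("C")
E
```

```text
C clock 5.67 phi -58.4 r,gap [42.2 18.6] F [ 5.   3.7 -0.1] Fn 6.18 rxF 0.272 Mz -0.032 sum 0.239
```

Emit:
jog_arm(moves=[{"fingers": 1, "slide": [3.7, -1.4, 0], "angular": [0, 0, 5]}, {"fingers": 1, "slide": [7.6, -2.5, 1], "angular": [0, 0, 10]}, {"fingers": 1, "slide": [11.5, -3.2, 1], "angular": [0, 0, 15]}, {"fingers": 1, "slide": [15.5, -3.6, 1], "angular": [0, 0, 20]}, {"fingers": 1, "slide": [19.4, -3.6, 2], "angular": [0, 0, 25]}, {"fingers": 1, "slide": [23.4, -3.4, 2], "angular": [0, 0, 30]}, {"fingers": 1, "slide": [26.9, -2.8, 2], "angular": [0, 0, 34.5]}, {"fingers": 1, "slide": [28.9, -2.4, 2], "angular": [0, 0, 37]}])

```text
clock: 6.33
tcp_pos: [0.5648, -0.1153, 0.1241]
orientation: [0.004, 0.049, 0.999, 0.001]
wrist_force: [7.3, 3.4, -2.9]
finger_gap: -0.0002
grip_force: 3.4
```

```bash
python3 - <<'E'
from go import *
torque("C")
E
```

```text
C clock 6.33 phi 264.4 r,gap [41.4 19.8] F [ 7.3  3.4 -2.9] Fn 6.90 rxF 0.366 Mz -0.023 sum 0.343
```

```bash
python3 - <<'E'
from go import *
print(goto("B",26.8,.014,.185))
E
```

```text
(array([-82.3, 134.6, -60.1]), np.float64(-122.39656925465863))
```

Emit:
jog_arm(moves=[{"fingers": 1, "slide": [-16, 0, 0], "angular": [0, 0, 0]}, {"fingers": 1, "slide": [-16, 0, -40], "angular": [0, 0, 0]}, {"fingers": 1, "slide": [-82, 135, -60], "angular": [0, 0, -122.4]}, {"fingers": 1, "slide": [-82, 135, -60], "angular": [0, 0, -122.4]}, {"fingers": 1, "slide": [-82, 135, -60], "angular": [0, 0, -122.4]}, {"fingers": 1, "slide": [-82, 135, -60], "angular": [0, 0, -122.4]}, {"fingers": 1, "slide": [-82, 135, -60], "angular": [0, 0, -122.4]}, {"fingers": 1, "slide": [-82, 135, -60], "angular": [0, 0, -122.4]}, {"fingers": 1, "slide": [-82, 135, -60], "angular": [0, 0, -122.4]}, {"fingers": 1, "slide": [-82, 135, -60], "angular": [0, 0, -122.4]}])

```text
clock: 7.17
tcp_pos: [0.6567, 0.0114, 0.1832]
orientation: [0.001, -0.44, 0.898, -0.0]
wrist_force: [0.0, 0.3, -0.3]
finger_gap: 0.0002
grip_force: 0.0
```

```bash
python3 - <<'E'
from go import *
torque("B")
print(goto("B",26.8,.014,.185),abs(get_state()["qvel"]).max())
E
```

```text
B clock 7.17 phi -37.7 r,gap [-12.6  50.2] F [ 0.   0.3 -0.3] Fn 0.28 rxF 0.004 Mz 0.016 sum 0.020
(array([-1.1, -2.7, -1.8]), np.float64(-64.53749931832436)) 1.48544714724846
```

Emit:
jog_arm(moves=[{"fingers": 1, "slide": [-1, -2, -2], "angular": [0, 0, -64.5]}, {"fingers": 1, "slide": [-1, -2, -2], "angular": [0, 0, -64.5]}, {"fingers": 1, "slide": [-1, -2, -2], "angular": [0, 0, -64.5]}, {"fingers": 1, "slide": [-1, -2, -2], "angular": [0, 0, -64.5]}, {"fingers": 1, "slide": [-1, -2, -2], "angular": [0, 0, -64.5]}, {"fingers": 1, "slide": [-1, -2, -2], "angular": [0, 0, -64.5]}, {"fingers": 1, "slide": [-1, -2, -2], "angular": [0, 0, -64.5]}, {"fingers": 1, "slide": [-1, -2, -2], "angular": [0, 0, -64.5]}, {"fingers": 1, "slide": [-1, -2, -2], "angular": [0, 0, -64.5]}, {"fingers": 1, "slide": [-1, -2, -2], "angular": [0, 0, -64.5]}])

```text
clock: 8.0
tcp_pos: [0.6587, 0.0104, 0.1853]
orientation: [-0.0, 0.851, -0.526, 0.001]
wrist_force: [-0.0, -0.1, 0.8]
finger_gap: -0.0003
grip_force: 0.0
```

```bash
python3 - <<'E'
from go import *
torque("B")
print(goto("B",26.8,.010,.123),abs(get_state()["qvel"]).max())
E
```

```text
B clock 8.00 phi 26.5 r,gap [41.2 31.3] F [-0.  -0.1  0.8] Fn -0.09 rxF -0.002 Mz -0.023 sum -0.025
(array([ 4.1, -0.6, 62.3]), np.float64(-0.26020647268654784)) 0.18196695074808408
```

Emit:
jog_arm(moves=[{"fingers": 1, "slide": [1, 0, 40], "angular": [0, 0, 0]}, {"fingers": 1, "slide": [2, 0, 61], "angular": [0, 0, 0]}, {"fingers": 1, "slide": [4, 0, 61], "angular": [0, 0, 0]}, {"fingers": 1, "slide": [8, 0, 61], "angular": [0, 0, 0]}, {"fingers": 1, "slide": [10, 0, 61], "angular": [0, 0, 0]}, {"fingers": 1, "slide": [12, 0, 61], "angular": [0, 0, 0]}, {"fingers": 1, "slide": [14, 0, 61], "angular": [0, 0, 0]}])

```text
clock: 8.58
tcp_pos: [0.666, -0.0023, 0.1253]
orientation: [-0.001, 0.85, -0.527, 0.001]
wrist_force: [-0.8, 5.1, 1.9]
finger_gap: -0.0001
grip_force: 2.7
```

```bash
python3 - <<'E'
from go import *
torque("B")
E
```

```text
B clock 8.58 phi 26.3 r,gap [42.  16.9] F [-0.8  5.1  1.9] Fn 4.92 rxF 0.180 Mz -0.005 sum 0.175
```

Emit:
jog_arm(moves=[{"fingers": 1, "slide": [3.7, -1.3, 0], "angular": [0, 0, 5]}, {"fingers": 1, "slide": [7.6, -2.3, 1], "angular": [0, 0, 10]}, {"fingers": 1, "slide": [11.4, -3.0, 1], "angular": [0, 0, 15]}, {"fingers": 1, "slide": [15.4, -3.3, 1], "angular": [0, 0, 20]}, {"fingers": 1, "slide": [19.3, -3.2, 2], "angular": [0, 0, 25]}, {"fingers": 1, "slide": [23.3, -2.9, 2], "angular": [0, 0, 30]}, {"fingers": 1, "slide": [26.8, -2.3, 2], "angular": [0, 0, 34.5]}, {"fingers": 1, "slide": [28.7, -1.8, 2], "angular": [0, 0, 37]}])

```text
clock: 9.25
tcp_pos: [0.6803, -0.0255, 0.1228]
orientation: [0.002, -0.638, 0.77, 0.0]
wrist_force: [2.0, 5.4, 0.3]
finger_gap: -0.0001
grip_force: 2.9
```

```bash
python3 - <<'E'
from go import *
torque("B");print(goto("D",-151.4,.014,.185))
E
```

```text
B clock 9.25 phi -10.8 r,gap [41.7 18.6] F [2.  5.4 0.3] Fn 5.63 rxF 0.218 Mz 0.039 sum 0.257
(array([ 42.2, 184.5, -62.8]), np.float64(-39.383926639342974))
```

Emit:
jog_arm(moves=[{"fingers": 1, "slide": [2.2, -0.9, 0], "angular": [0, 0, 3]}, {"fingers": 1, "slide": [4.5, -1.7, 0], "angular": [0, 0, 6]}, {"fingers": 1, "slide": [6.0, -2.2, 0], "angular": [0, 0, 8]}])

```text
clock: 9.5
tcp_pos: [0.6812, -0.0315, 0.1225]
orientation: [0.002, -0.583, 0.813, 0.0]
wrist_force: [1.6, 6.5, -1.2]
finger_gap: -0.0001
grip_force: 3.2
```

```bash
python3 - <<'E'
from go import *
torque("B");print(goto("D",-151.4,.014,.185))
E
```

```text
B clock 9.50 phi -18.7 r,gap [41.5 18.8] F [ 1.6  6.5 -1.2] Fn 6.69 rxF 0.289 Mz 0.072 sum 0.361
(array([ 61.8, 179.7, -63.1]), np.float64(-47.30636131323132))
```

Emit:
jog_arm(moves=[{"fingers": 1, "slide": [-16, 0, 0], "angular": [0, 0, 0]}, {"fingers": 1, "slide": [-16, 0, -40], "angular": [0, 0, 0]}, {"fingers": 1, "slide": [62, 180, -63], "angular": [0, 0, -47.3]}, {"fingers": 1, "slide": [62, 180, -63], "angular": [0, 0, -47.3]}, {"fingers": 1, "slide": [62, 180, -63], "angular": [0, 0, -47.3]}, {"fingers": 1, "slide": [62, 180, -63], "angular": [0, 0, -47.3]}, {"fingers": 1, "slide": [62, 180, -63], "angular": [0, 0, -47.3]}, {"fingers": 1, "slide": [62, 180, -63], "angular": [0, 0, -47.3]}, {"fingers": 1, "slide": [62, 180, -63], "angular": [0, 0, -47.3]}, {"fingers": 1, "slide": [62, 180, -63], "angular": [0, 0, -47.3]}])

```text
clock: 10.33
tcp_pos: [0.4901, -0.0342, 0.1857]
orientation: [-0.0, 0.861, -0.509, 0.001]
wrist_force: [0.1, -0.1, 0.3]
finger_gap: 0.0001
grip_force: 0.0
```

```bash
python3 - <<'E'
from go import *
torque("D");print(goto("D",-151.4,.010,.123),abs(get_state()["qvel"]).max())
E
```

```text
D clock 10.33 phi -151.2 r,gap [43.7 31.8] F [ 0.1 -0.1  0.3] Fn 0.13 rxF 0.006 Mz 0.003 sum 0.009
(array([-5.1, -1.4, 62.7]), np.float64(0.22311687496193144)) 0.12061495924382658
```

Emit:
jog_arm(moves=[{"fingers": 1, "slide": [-1, -1, 40], "angular": [0, 0, 0]}, {"fingers": 1, "slide": [-2, -1, 61], "angular": [0, 0, 0]}, {"fingers": 1, "slide": [-4, -1, 61], "angular": [0, 0, 0]}, {"fingers": 1, "slide": [-8, -1, 61], "angular": [0, 0, 0]}, {"fingers": 1, "slide": [-10, -1, 61], "angular": [0, 0, 0]}, {"fingers": 1, "slide": [-12, -1, 61], "angular": [0, 0, 0]}, {"fingers": 1, "slide": [-14, -1, 61], "angular": [0, 0, 0]}, {"fingers": 1, "slide": [-16, -1, 61], "angular": [0, 0, 0]}])

```text
clock: 11.0
tcp_pos: [0.4838, -0.02, 0.1244]
orientation: [-0.0, 0.86, -0.51, 0.001]
wrist_force: [2.2, -4.5, 0.5]
finger_gap: -0.0003
grip_force: 3.0
```

```bash
python3 - <<'E'
from go import *
torque("D")
E
```

```text
D clock 11.00 phi -151.3 r,gap [42.2 16.5] F [ 2.2 -4.5  0.5] Fn 5.03 rxF 0.208 Mz 0.016 sum 0.224
```

Emit:
jog_arm(moves=[{"fingers": 1, "slide": [-3.7, 1.3, 0], "angular": [0, 0, 5]}, {"fingers": 1, "slide": [-7.6, 2.3, 1], "angular": [0, 0, 10]}, {"fingers": 1, "slide": [-11.4, 3.0, 1], "angular": [0, 0, 15]}, {"fingers": 1, "slide": [-15.4, 3.3, 1], "angular": [0, 0, 20]}, {"fingers": 1, "slide": [-19.3, 3.2, 2], "angular": [0, 0, 25]}, {"fingers": 1, "slide": [-23.3, 2.9, 2], "angular": [0, 0, 30]}, {"fingers": 1, "slide": [-26.8, 2.3, 2], "angular": [0, 0, 34.5]}, {"fingers": 1, "slide": [-28.7, 1.8, 2], "angular": [0, 0, 37]}])

```text
clock: 11.67
tcp_pos: [0.4686, 0.0032, 0.1222]
orientation: [0.0, -0.652, 0.758, -0.002]
wrist_force: [-0.1, -5.0, -1.2]
finger_gap: -0.0003
grip_force: 2.4
```

```bash
python3 - <<'E'
from go import *
torque("D")
E
```

```text
D clock 11.67 phi -188.6 r,gap [42.2 18. ] F [-0.1 -5.  -1.2] Fn 4.97 rxF 0.221 Mz -0.021 sum 0.200
```

Emit:
jog_arm(moves=[{"fingers": 1, "slide": [-3.0, 1.2, 0], "angular": [0, 0, 4]}, {"fingers": 1, "slide": [-6.0, 2.2, 0], "angular": [0, 0, 8]}])

```text
clock: 11.83
tcp_pos: [0.4672, 0.0092, 0.122]
orientation: [-0.0, -0.598, 0.802, -0.002]
wrist_force: [1.0, -5.6, -2.3]
finger_gap: 0.0002
grip_force: 2.8
```

```bash
python3 - <<'E'
from go import *
torque("D")
E
```

```text
D clock 11.83 phi -196.6 r,gap [42.3 18.4] F [ 1.  -5.6 -2.3] Fn 5.08 rxF 0.262 Mz -0.031 sum 0.231
```

Emit:
jog_arm(moves=[{"fingers": 1, "slide": [-3.0, 1.2, 0], "angular": [0, 0, 4]}, {"fingers": 1, "slide": [-5.3, 2.0, 0], "angular": [0, 0, 7]}])

```text
clock: 12.0
tcp_pos: [0.4665, 0.0147, 0.1218]
orientation: [-0.0, -0.548, 0.837, -0.002]
wrist_force: [1.4, -8.1, -3.1]
finger_gap: -0.0002
grip_force: 3.2
```

```bash
python3 - <<'E'
from go import *
torque("D")
E
```

```text
D clock 12.00 phi -203.6 r,gap [42.6 18.6] F [ 1.4 -8.1 -3.1] Fn 6.88 rxF 0.377 Mz 0.043 sum 0.420
```

```bash
python3 - <<'E'
from go import *
print(goto("A",74.5,.010,.185))
E
```

```text
(array([-124. ,  -75.2,  -63.4]), np.float64(81.91190132197386))
```

Emit:
jog_arm(moves=[{"fingers": 1, "slide": [16, 0, 0], "angular": [0, 0, 0]}, {"fingers": 1, "slide": [16, 0, -40], "angular": [0, 0, 0]}, {"fingers": 1, "slide": [-124, -75, -63], "angular": [0, 0, 82]}, {"fingers": 1, "slide": [-124, -75, -63], "angular": [0, 0, 82]}, {"fingers": 1, "slide": [-124, -75, -63], "angular": [0, 0, 82]}, {"fingers": 1, "slide": [-124, -75, -63], "angular": [0, 0, 82]}, {"fingers": 1, "slide": [-124, -75, -63], "angular": [0, 0, 82]}, {"fingers": 1, "slide": [-124, -75, -63], "angular": [0, 0, 82]}, {"fingers": 1, "slide": [-124, -75, -63], "angular": [0, 0, 82]}, {"fingers": 1, "slide": [-124, -75, -63], "angular": [0, 0, 82]}])

```text
clock: 12.83
tcp_pos: [0.584, 0.1009, 0.1844]
orientation: [0.0, -0.081, 0.997, 0.0]
wrist_force: [0.5, -0.3, 0.2]
finger_gap: -0.0001
grip_force: 0.0
```

```bash
python3 - <<'E'
from go import *
print(goto("A",74.5,.010,.123))
E
```

```text
(array([-0.6, -2.6, 61.4]), np.float64(24.763995016296803))
```

Emit:
jog_arm(moves=[{"fingers": 1, "slide": [-1, -3, 10], "angular": [0, 0, 24.8]}, {"fingers": 1, "slide": [-1, -3, 20], "angular": [0, 0, 24.8]}, {"fingers": 1, "slide": [-1, -3, 30], "angular": [0, 0, 24.8]}, {"fingers": 1, "slide": [-1, -3, 45], "angular": [0, 0, 24.8]}, {"fingers": 1, "slide": [-1, -3, 62], "angular": [0, 0, 24.8]}, {"fingers": 1, "slide": [-3, -4, 63], "angular": [0, 0, 24.8]}, {"fingers": 1, "slide": [-6, -5.1, 63], "angular": [0, 0, 24.8]}, {"fingers": 1, "slide": [-7.9, -6, 63], "angular": [0, 0, 24.8]}, {"fingers": 1, "slide": [-9.7, -6.8, 63], "angular": [0, 0, 24.8]}])

```text
clock: 13.58
tcp_pos: [0.5951, 0.0955, 0.1224]
orientation: [0.001, 0.132, 0.991, 0.0]
wrist_force: [-5.7, 1.4, 1.4]
finger_gap: -0.0003
grip_force: 3.0
```

```bash
python3 - <<'E'
from go import *
torque("A")
E
```

```text
A clock 13.58 phi 74.8 r,gap [41.9 16.3] F [-5.7  1.4  1.4] Fn 5.87 rxF 0.247 Mz 0.008 sum 0.256
```

Emit:
jog_arm(moves=[{"fingers": 1, "slide": [-3.7, 1.3, 0.5], "angular": [0, 0, 5]}, {"fingers": 1, "slide": [-7.6, 2.3, 1], "angular": [0, 0, 10]}, {"fingers": 1, "slide": [-11.4, 3.0, 1], "angular": [0, 0, 15]}])

```text
clock: 13.83
tcp_pos: [0.6049, 0.0965, 0.1212]
orientation: [-0.001, 0.262, 0.965, 0.001]
wrist_force: [-6.2, 4.6, 3.2]
finger_gap: -0.0001
grip_force: 3.9
```

```bash
python3 - <<'E'
from go import *
torque("A");print(goto("C",264.4,.010,.185))
E
```

```text
A clock 13.83 phi 59.6 r,gap [42.  18.7] F [-6.2  4.6  3.2] Fn 7.70 rxF 0.308 Mz 0.055 sum 0.364
(array([ -79. , -200.4,  -64.2]), np.float64(-24.787526428532487))
```

Emit:
jog_arm(moves=[{"fingers": 1, "slide": [16, 0, 0], "angular": [0, 0, 0]}, {"fingers": 1, "slide": [16, 0, -40], "angular": [0, 0, 0]}, {"fingers": 1, "slide": [-79, -200, -64], "angular": [0, 0, -24.8]}, {"fingers": 1, "slide": [-79, -200, -64], "angular": [0, 0, -24.8]}, {"fingers": 1, "slide": [-79, -200, -64], "angular": [0, 0, -24.8]}, {"fingers": 1, "slide": [-79, -200, -64], "angular": [0, 0, -24.8]}, {"fingers": 1, "slide": [-79, -200, -64], "angular": [0, 0, -24.8]}, {"fingers": 1, "slide": [-79, -200, -64], "angular": [0, 0, -24.8]}, {"fingers": 1, "slide": [-79, -200, -64], "angular": [0, 0, -24.8]}, {"fingers": 1, "slide": [-79, -200, -64], "angular": [0, 0, -24.8]}])

```text
clock: 14.67
tcp_pos: [0.5744, -0.119, 0.1854]
orientation: [0.001, 0.049, 0.999, -0.0]
wrist_force: [0.3, 0.8, 0.9]
finger_gap: 0.0001
grip_force: 0.0
```

```bash
python3 - <<'E'
from go import *
torque("C"); print(goto("C",264.4,.010,.122))
E
```

```text
C clock 14.67 phi 264.4 r,gap [44.3 29.8] F [0.3 0.8 0.9] Fn 0.21 rxF 0.034 Mz -0.003 sum 0.031
(array([ 2.9,  2.3, 63.4]), np.float64(0.02248814093081819))
```

Emit:
jog_arm(moves=[{"fingers": 1, "slide": [1, 2, 40], "angular": [0, 0, 0]}, {"fingers": 1, "slide": [2, 2, 63], "angular": [0, 0, 0]}, {"fingers": 1, "slide": [4, 2, 63], "angular": [0, 0, 0]}, {"fingers": 1, "slide": [7, 2, 63], "angular": [0, 0, 0]}, {"fingers": 1, "slide": [9, 2, 63], "angular": [0, 0, 0]}, {"fingers": 1, "slide": [11, 2, 63], "angular": [0, 0, 0]}])

```text
clock: 15.17
tcp_pos: [0.5646, -0.1139, 0.1232]
orientation: [0.002, 0.047, 0.999, -0.0]
wrist_force: [5.2, 1.1, -2.7]
finger_gap: 0.0
grip_force: 3.0
```

```bash
python3 - <<'E'
from go import *
torque("C")
E
```

```text
C clock 15.17 phi 264.7 r,gap [40.2 19.4] F [ 5.2  1.1 -2.7] Fn 5.11 rxF 0.237 Mz -0.027 sum 0.209
```

Emit:
jog_arm(moves=[{"fingers": 1, "slide": [3.7, -1.7, 0.5], "angular": [0, 0, 5]}, {"fingers": 1, "slide": [7.4, -3.0, 1], "angular": [0, 0, 10]}, {"fingers": 1, "slide": [11.3, -3.8, 1], "angular": [0, 0, 15]}])

```text
clock: 15.42
tcp_pos: [0.5558, -0.117, 0.1229]
orientation: [0.005, 0.179, 0.984, 0.001]
wrist_force: [7.6, 2.1, -3.0]
finger_gap: 0.0003
grip_force: 3.7
```

```bash
python3 - <<'E'
from go import *
torque("C");print(goto("B",-18.7,.010,.185))
E
```

```text
C clock 15.42 phi 249.4 r,gap [39.6 22. ] F [ 7.6  2.1 -3. ] Fn 6.32 rxF 0.353 Mz 0.024 sum 0.377
(array([-88.2, 132.5, -60.8]), np.float64(-91.87954656392412))
```

Emit:
jog_arm(moves=[{"fingers": 1, "slide": [-16, 0, 0], "angular": [0, 0, 0]}, {"fingers": 1, "slide": [-16, 0, -40], "angular": [0, 0, 0]}, {"fingers": 1, "slide": [-88, 132, -61], "angular": [0, 0, -92]}, {"fingers": 1, "slide": [-88, 132, -61], "angular": [0, 0, -92]}, {"fingers": 1, "slide": [-88, 132, -61], "angular": [0, 0, -92]}, {"fingers": 1, "slide": [-88, 132, -61], "angular": [0, 0, -92]}, {"fingers": 1, "slide": [-88, 132, -61], "angular": [0, 0, -92]}, {"fingers": 1, "slide": [-88, 132, -61], "angular": [0, 0, -92]}, {"fingers": 1, "slide": [-88, 132, -61], "angular": [0, 0, -92]}, {"fingers": 1, "slide": [-88, 132, -61], "angular": [0, 0, -92]}])

```text
clock: 16.25
tcp_pos: [0.6809, -0.0234, 0.1831]
orientation: [0.001, -0.32, 0.947, -0.001]
wrist_force: [-0.1, -0.0, 0.4]
finger_gap: -0.0
grip_force: 0.0
```

```bash
python3 - <<'E'
from go import *
print(goto("B",-18.7,.010,.122))
for g in (.003,.001,-.001): print(goto("B",-18.7,g,.122))
E
```

```text
(array([-2.3, -2.4, 61.1]), np.float64(-33.99665551594296))
(array([ 3.5, -6.3, 61.1]), np.float64(-33.99665551594296))
(array([ 5.2, -7.4, 61.1]), np.float64(-33.99665551594296))
(array([ 6.8, -8.5, 61.1]), np.float64(-33.99665551594296))
```

Emit:
jog_arm(moves=[{"fingers": 1, "slide": [-2, -2, 10], "angular": [0, 0, -34]}, {"fingers": 1, "slide": [-2, -2, 20], "angular": [0, 0, -34]}, {"fingers": 1, "slide": [-2, -2, 25], "angular": [0, 0, -34]}, {"fingers": 1, "slide": [-2, -2, 30], "angular": [0, 0, -34]}, {"fingers": 1, "slide": [-2, -2, 45], "angular": [0, 0, -34]}, {"fingers": 1, "slide": [-2, -2, 61], "angular": [0, 0, -34]}, {"fingers": 1, "slide": [1, -5, 61], "angular": [0, 0, -34]}, {"fingers": 1, "slide": [3.5, -6.3, 61], "angular": [0, 0, -34]}, {"fingers": 1, "slide": [5.2, -7.4, 61], "angular": [0, 0, -34]}, {"fingers": 1, "slide": [6.8, -8.5, 61], "angular": [0, 0, -34]}])

```text
clock: 17.08
tcp_pos: [0.6806, -0.0332, 0.1214]
orientation: [0.002, -0.58, 0.814, 0.001]
wrist_force: [2.9, 7.3, -5.3]
finger_gap: 0.0002
grip_force: 3.9
```

```bash
python3 - <<'E'
from go import *
torque("B")
E
```

```text
B clock 17.08 phi -19.1 r,gap [41.3 17.2] F [ 2.9  7.3 -5.3] Fn 7.83 rxF 0.316 Mz -0.062 sum 0.254
```

Emit:
jog_arm(moves=[{"fingers": 1, "slide": [3.7, -1.4, 0.5], "angular": [0, 0, 5]}, {"fingers": 1, "slide": [7.6, -2.5, 1], "angular": [0, 0, 10]}])

```text
clock: 17.25
tcp_pos: [0.6804, -0.0406, 0.1207]
orientation: [0.002, -0.506, 0.863, 0.001]
wrist_force: [0.2, 7.8, -0.2]
finger_gap: 0.0
grip_force: 3.9
```

```bash
python3 - <<'E'
from go import *
torque("B")
E
```

```text
B clock 17.25 phi -29.3 r,gap [41.1 17.7] F [ 0.2  7.8 -0.2] Fn 6.90 rxF 0.348 Mz -0.031 sum 0.317
```

Five degrees more on B, then D.

Emit:
jog_arm(moves=[{"fingers": 1, "slide": [2.6, -1.1, 0], "angular": [0, 0, 3.5]}, {"fingers": 1, "slide": [5.2, -1.9, 0], "angular": [0, 0, 7]}])

```text
clock: 17.42
tcp_pos: [0.6795, -0.0457, 0.1205]
orientation: [0.002, -0.452, 0.892, 0.002]
wrist_force: [1.7, 9.6, -3.7]
finger_gap: 0.0001
grip_force: 4.5
```

```bash
python3 - <<'E'
from go import *
torque("B");print(goto("D",-203.6,.012,.185))
E
```

```text
B clock 17.42 phi -36.2 r,gap [40.9 17.9] F [ 1.7  9.6 -3.7] Fn 8.74 rxF 0.434 Mz -0.111 sum 0.323
(array([ 86.7, 204.7, -64.8]), np.float64(-12.602149901727046))
```

Emit:
jog_arm(moves=[{"fingers": 1, "slide": [-16, 0, 0], "angular": [0, 0, 0]}, {"fingers": 1, "slide": [-16, 0, -40], "angular": [0, 0, 0]}, {"fingers": 1, "slide": [87, 204, -65], "angular": [0, 0, -12.6]}, {"fingers": 1, "slide": [87, 204, -65], "angular": [0, 0, -12.6]}, {"fingers": 1, "slide": [87, 204, -65], "angular": [0, 0, -12.6]}, {"fingers": 1, "slide": [87, 204, -65], "angular": [0, 0, -12.6]}, {"fingers": 1, "slide": [87, 204, -65], "angular": [0, 0, -12.6]}, {"fingers": 1, "slide": [87, 204, -65], "angular": [0, 0, -12.6]}, {"fingers": 1, "slide": [87, 204, -65], "angular": [0, 0, -12.6]}, {"fingers": 1, "slide": [87, 204, -65], "angular": [0, 0, -12.6]}])

```text
clock: 18.25
tcp_pos: [0.463, 0.0014, 0.1865]
orientation: [0.002, -0.548, 0.836, -0.002]
wrist_force: [0.7, -0.3, 0.7]
finger_gap: 0.0002
grip_force: 0.0
```

```bash
python3 - <<'E'
from go import *
torque("D");print(goto("D",-203.6,.002,.1215))
E
```

```text
D clock 18.25 phi -203.5 r,gap [40.6 32.2] F [ 0.7 -0.3  0.7] Fn -0.04 rxF 0.023 Mz -0.006 sum 0.017
(array([-13.2,   1.8,  65. ]), np.float64(0.0748102030424036))
```

Emit:
jog_arm(moves=[{"fingers": 1, "slide": [-1, 3, 40], "angular": [0, 0, 0]}, {"fingers": 1, "slide": [-3, 3, 64], "angular": [0, 0, 0]}, {"fingers": 1, "slide": [-7, 3, 64], "angular": [0, 0, 0]}, {"fingers": 1, "slide": [-10, 3, 64], "angular": [0, 0, 0]}, {"fingers": 1, "slide": [-12, 3, 64], "angular": [0, 0, 0]}, {"fingers": 1, "slide": [-14, 3, 64], "angular": [0, 0, 0]}, {"fingers": 1, "slide": [-16, 3, 64], "angular": [0, 0, 0]}])

```text
clock: 18.83
tcp_pos: [0.4675, 0.0162, 0.1216]
orientation: [-0.0, -0.548, 0.836, -0.002]
wrist_force: [-1.3, -6.8, -0.2]
finger_gap: 0.0001
grip_force: 3.3
```

```bash
python3 - <<'E'
from go import *
torque("D")
E
```

```text
D clock 18.83 phi -203.5 r,gap [42.4 16.8] F [-1.3 -6.8 -0.2] Fn 6.80 rxF 0.313 Mz 0.041 sum 0.355
```

Emit:
jog_arm(moves=[{"fingers": 1, "slide": [-3.7, 1.4, 0.5], "angular": [0, 0, 5]}, {"fingers": 1, "slide": [-7.6, 2.5, 1], "angular": [0, 0, 10]}])

```text
clock: 19.0
tcp_pos: [0.4679, 0.0239, 0.1208]
orientation: [-0.0, -0.471, 0.882, -0.002]
wrist_force: [-3.4, -7.0, 4.8]
finger_gap: 0.0001
grip_force: 3.7
```

```bash
python3 - <<'E'
from go import *
torque("D")
print(goto("A",59.6,.012,.185))
E
```

```text
D clock 19.00 phi -213.8 r,gap [42.6 17.4] F [-3.4 -7.   4.8] Fn 7.71 rxF 0.348 Mz 0.043 sum 0.390
(array([-135.8,  -63.4,  -64.3]), np.float64(86.59290162717775))
```

Emit:
jog_arm(moves=[{"fingers": 1, "slide": [16, 0, 0], "angular": [0, 0, 0]}, {"fingers": 1, "slide": [16, 0, -40], "angular": [0, 0, 0]}, {"fingers": 1, "slide": [-136, -63, -64], "angular": [0, 0, 86.6]}, {"fingers": 1, "slide": [-136, -63, -64], "angular": [0, 0, 86.6]}, {"fingers": 1, "slide": [-136, -63, -64], "angular": [0, 0, 86.6]}, {"fingers": 1, "slide": [-136, -63, -64], "angular": [0, 0, 86.6]}, {"fingers": 1, "slide": [-136, -63, -64], "angular": [0, 0, 86.6]}, {"fingers": 1, "slide": [-136, -63, -64], "angular": [0, 0, 86.6]}, {"fingers": 1, "slide": [-136, -63, -64], "angular": [0, 0, 86.6]}, {"fingers": 1, "slide": [-136, -63, -64], "angular": [0, 0, 86.6]}])

```text
clock: 19.83
tcp_pos: [0.5959, 0.1047, 0.1844]
orientation: [0.001, 0.01, 1.0, 0.0]
wrist_force: [-0.5, -0.2, -0.7]
finger_gap: 0.0001
grip_force: 0.0
```

```bash
python3 - <<'E'
from go import *
for g in (.012,.004,.002,0,-.002): print(goto("A",59.6,g,.121))
E
```

```text
(array([-0.1, -3.1, 63.4]), np.float64(29.28260825656949))
(array([-7.1, -7. , 63.4]), np.float64(29.28260825656949))
(array([-8.8, -8. , 63.4]), np.float64(29.28260825656949))
(array([-10.6,  -8.9,  63.4]), np.float64(29.28260825656949))
(array([-12.3,  -9.9,  63.4]), np.float64(29.28260825656949))
```

Emit:
jog_arm(moves=[{"fingers": 1, "slide": [0, -3, 15], "angular": [0, 0, 29.3]}, {"fingers": 1, "slide": [0, -3, 25], "angular": [0, 0, 29.3]}, {"fingers": 1, "slide": [0, -3, 30], "angular": [0, 0, 29.3]}, {"fingers": 1, "slide": [0, -3, 35], "angular": [0, 0, 29.3]}, {"fingers": 1, "slide": [0, -3, 63], "angular": [0, 0, 29.3]}, {"fingers": 1, "slide": [-3, -5, 63], "angular": [0, 0, 29.3]}, {"fingers": 1, "slide": [-7, -7, 63], "angular": [0, 0, 29.3]}, {"fingers": 1, "slide": [-8.8, -8, 63], "angular": [0, 0, 29.3]}, {"fingers": 1, "slide": [-10.6, -8.9, 63], "angular": [0, 0, 29.3]}])

```text
clock: 20.58
tcp_pos: [0.6052, 0.0955, 0.1214]
orientation: [-0.0, 0.259, 0.966, 0.001]
wrist_force: [-4.6, 3.8, 3.1]
finger_gap: 0.0
grip_force: 3.0
```

```bash
python3 - <<'E'
from go import *
torque("A")
E
```

```text
A clock 20.58 phi 59.9 r,gap [41.4 17.7] F [-4.6  3.8  3.1] Fn 5.90 rxF 0.226 Mz 0.055 sum 0.281
```

Emit:
jog_arm(moves=[{"fingers": 1, "slide": [-3.7, 1.4, 0.5], "angular": [0, 0, 5]}, {"fingers": 1, "slide": [-7.6, 2.5, 1], "angular": [0, 0, 10]}, {"fingers": 1, "slide": [-11.4, 3.2, 1], "angular": [0, 0, 15]}])

```text
clock: 20.83
tcp_pos: [0.6158, 0.0936, 0.1206]
orientation: [-0.001, 0.385, 0.923, 0.001]
wrist_force: [-5.2, 6.5, 3.2]
finger_gap: -0.0002
grip_force: 4.0
```

```bash
python3 - <<'E'
from go import *
torque("A");print(goto("C",249.4,.016,.185))
E
```

```text
A clock 20.83 phi 44.7 r,gap [41.5 19.1] F [-5.2  6.5  3.2] Fn 8.25 rxF 0.326 Mz 0.054 sum 0.380
(array([-118.1, -188.4,  -65. ]), np.float64(-24.656240250531596))
```

Emit:
jog_arm(moves=[{"fingers": 1, "slide": [16, 0, 0], "angular": [0, 0, 0]}, {"fingers": 1, "slide": [16, 0, -40], "angular": [0, 0, 0]}, {"fingers": 1, "slide": [-118, -188, -65], "angular": [0, 0, -24.7]}, {"fingers": 1, "slide": [-118, -188, -65], "angular": [0, 0, -24.7]}, {"fingers": 1, "slide": [-118, -188, -65], "angular": [0, 0, -24.7]}, {"fingers": 1, "slide": [-118, -188, -65], "angular": [0, 0, -24.7]}, {"fingers": 1, "slide": [-118, -188, -65], "angular": [0, 0, -24.7]}, {"fingers": 1, "slide": [-118, -188, -65], "angular": [0, 0, -24.7]}, {"fingers": 1, "slide": [-118, -188, -65], "angular": [0, 0, -24.7]}, {"fingers": 1, "slide": [-118, -188, -65], "angular": [0, 0, -24.7]}])

```text
clock: 21.67
tcp_pos: [0.5673, -0.1265, 0.1858]
orientation: [0.001, 0.179, 0.984, -0.0]
wrist_force: [-0.5, 0.2, -0.3]
finger_gap: -0.0
grip_force: 0.0
```

```bash
python3 - <<'E'
from go import *
torque("C"); print(goto("C",249.4,.003,.122))
E
```

```text
C clock 21.67 phi 249.4 r,gap [44.5 36.2] F [-0.5  0.2 -0.3] Fn -0.58 rxF -0.026 Mz -0.009 sum -0.035
(array([16.4,  2.5, 63.7]), np.float64(-0.012534145413468423))
```

Emit:
jog_arm(moves=[{"fingers": 1, "slide": [2, 2, 40], "angular": [0, 0, 0]}, {"fingers": 1, "slide": [4, 2, 63], "angular": [0, 0, 0]}, {"fingers": 1, "slide": [9, 2, 63], "angular": [0, 0, 0]}, {"fingers": 1, "slide": [12, 2, 63], "angular": [0, 0, 0]}, {"fingers": 1, "slide": [14, 2, 63], "angular": [0, 0, 0]}, {"fingers": 1, "slide": [16, 2, 63], "angular": [0, 0, 0]}, {"fingers": 1, "slide": [19.7, 0.5, 63.5], "angular": [0, 0, 5]}, {"fingers": 1, "slide": [23.4, -0.7, 64], "angular": [0, 0, 10]}])

```text
clock: 22.33
tcp_pos: [0.5486, -0.1174, 0.1231]
orientation: [0.005, 0.264, 0.965, 0.0]
wrist_force: [7.6, -0.5, -2.0]
finger_gap: -0.0003
grip_force: 3.8
```

```bash
python3 - <<'E'
from go import *
torque("C")
E
```

```text
C clock 22.33 phi 239.4 r,gap [39.3 22.7] F [ 7.6 -0.5 -2. ] Fn 6.83 rxF 0.346 Mz 0.026 sum 0.372
```

Emit:
jog_arm(moves=[{"fingers": 1, "slide": [2.2, -1.0, 0], "angular": [0, 0, 3]}, {"fingers": 1, "slide": [4.5, -2.0, 0], "angular": [0, 0, 6]}])

```text
clock: 22.5
tcp_pos: [0.5439, -0.117, 0.1231]
orientation: [0.005, 0.313, 0.95, 0.0]
wrist_force: [9.9, -1.4, -4.2]
finger_gap: -0.0
grip_force: 4.2
```

```bash
python3 - <<'E'
from go import *
torque("C");print(goto("B",-36.2,.012,.185))
E
```

```text
C clock 22.50 phi 233.5 r,gap [39.2 22.6] F [ 9.9 -1.4 -4.2] Fn 8.77 rxF 0.452 Mz -0.010 sum 0.442
(array([-68.1, 149.3, -60.7]), np.float64(-90.31803555953974))
```

Emit:
jog_arm(moves=[{"fingers": 1, "slide": [-16, 0, 0], "angular": [0, 0, 0]}, {"fingers": 1, "slide": [-16, 0, -40], "angular": [0, 0, 0]}, {"fingers": 1, "slide": [-68, 149, -61], "angular": [0, 0, -90.3]}, {"fingers": 1, "slide": [-68, 149, -61], "angular": [0, 0, -90.3]}, {"fingers": 1, "slide": [-68, 149, -61], "angular": [0, 0, -90.3]}, {"fingers": 1, "slide": [-68, 149, -61], "angular": [0, 0, -90.3]}, {"fingers": 1, "slide": [-68, 149, -61], "angular": [0, 0, -90.3]}, {"fingers": 1, "slide": [-68, 149, -61], "angular": [0, 0, -90.3]}, {"fingers": 1, "slide": [-68, 149, -61], "angular": [0, 0, -90.3]}, {"fingers": 1, "slide": [-68, 149, -61], "angular": [0, 0, -90.3]}])

```text
clock: 23.33
tcp_pos: [0.6833, -0.0358, 0.1832]
orientation: [0.001, -0.185, 0.983, -0.0]
wrist_force: [0.0, 0.3, -0.2]
finger_gap: 0.0002
grip_force: 0.0
```

```bash
python3 - <<'E'
from go import *
for g in (.012,.004,.002,0,-.002): print(goto("B",-36.2,g,.121))
E
```

```text
(array([-2.6, -2.7, 62.2]), np.float64(-32.48304163592098))
(array([ 4.1, -7. , 62.2]), np.float64(-32.48304163592098))
(array([ 5.8, -8.1, 62.2]), np.float64(-32.48304163592098))
(array([ 7.5, -9.1, 62.2]), np.float64(-32.48304163592098))
(array([  9.2, -10.2,  62.2]), np.float64(-32.48304163592098))
```

Emit:
jog_arm(moves=[{"fingers": 1, "slide": [-2.6, -2.7, 10], "angular": [0, 0, -32.5]}, {"fingers": 1, "slide": [-2.6, -2.7, 20], "angular": [0, 0, -32.5]}, {"fingers": 1, "slide": [-2.6, -2.7, 25], "angular": [0, 0, -32.5]}, {"fingers": 1, "slide": [-2.6, -2.7, 35], "angular": [0, 0, -32.5]}, {"fingers": 1, "slide": [-2.6, -2.7, 50], "angular": [0, 0, -32.5]}, {"fingers": 1, "slide": [-2, -3, 62], "angular": [0, 0, -32.5]}, {"fingers": 1, "slide": [2, -6, 62], "angular": [0, 0, -32.5]}, {"fingers": 1, "slide": [5.8, -8.1, 62], "angular": [0, 0, -32.5]}, {"fingers": 1, "slide": [7.5, -9.1, 62], "angular": [0, 0, -32.5]}, {"fingers": 1, "slide": [9.2, -10.2, 62], "angular": [0, 0, -32.5]}])

```text
clock: 24.17
tcp_pos: [0.6791, -0.048, 0.1206]
orientation: [0.002, -0.45, 0.893, 0.001]
wrist_force: [4.6, 5.7, -5.0]
finger_gap: 0.0003
grip_force: 3.9
```

```bash
python3 - <<'E'
from go import *
torque("B")
E
```

```text
B clock 24.17 phi -36.6 r,gap [41.8 16.1] F [ 4.6  5.7 -5. ] Fn 7.34 rxF 0.302 Mz -0.015 sum 0.287
```

Emit:
jog_arm(moves=[{"fingers": 1, "slide": [3.7, -1.4, 0.5], "angular": [0, 0, 5]}, {"fingers": 1, "slide": [7.6, -2.5, 1], "angular": [0, 0, 10]}])

```text
clock: 24.33
tcp_pos: [0.6767, -0.0547, 0.1199]
orientation: [0.003, -0.369, 0.93, 0.001]
wrist_force: [2.5, 10.8, -1.7]
finger_gap: 0.0
grip_force: 4.3
```

```bash
python3 - <<'E'
from go import *
torque("B");print(goto("D",-213.8,.012,.185))
E
```

```text
B clock 24.33 phi -46.8 r,gap [41.6 16.9] F [ 2.5 10.8 -1.7] Fn 9.22 rxF 0.488 Mz -0.031 sum 0.456
(array([109. , 197.2, -65.7]), np.float64(-12.950133390807736))
```

Emit:
jog_arm(moves=[{"fingers": 1, "slide": [-16, 0, 0], "angular": [0, 0, 0]}, {"fingers": 1, "slide": [-16, 0, -40], "angular": [0, 0, 0]}, {"fingers": 1, "slide": [109, 197, -66], "angular": [0, 0, -13]}, {"fingers": 1, "slide": [109, 197, -66], "angular": [0, 0, -13]}, {"fingers": 1, "slide": [109, 197, -66], "angular": [0, 0, -13]}, {"fingers": 1, "slide": [109, 197, -66], "angular": [0, 0, -13]}, {"fingers": 1, "slide": [109, 197, -66], "angular": [0, 0, -13]}, {"fingers": 1, "slide": [109, 197, -66], "angular": [0, 0, -13]}, {"fingers": 1, "slide": [109, 197, -66], "angular": [0, 0, -13]}, {"fingers": 1, "slide": [109, 197, -66], "angular": [0, 0, -13]}])

```text
clock: 25.17
tcp_pos: [0.4605, 0.0113, 0.1865]
orientation: [0.002, -0.473, 0.881, -0.001]
wrist_force: [0.1, -0.3, 0.1]
finger_gap: -0.0
grip_force: 0.0
```

```bash
python3 - <<'E'
from go import *
torque("D");print(goto("D",-213.8,.001,.1215))
E
```

```text
D clock 25.17 phi -213.6 r,gap [41.8 31.9] F [ 0.1 -0.3  0.1] Fn 0.17 rxF 0.014 Mz 0.028 sum 0.042
(array([-13.9,   0.5,  65. ]), np.float64(0.20502608695767321))
```

Emit:
jog_arm(moves=[{"fingers": 1, "slide": [-1, 1, 40], "angular": [0, 0, 0]}, {"fingers": 1, "slide": [-3, 1, 64], "angular": [0, 0, 0]}, {"fingers": 1, "slide": [-8, 1, 64], "angular": [0, 0, 0]}, {"fingers": 1, "slide": [-11, 1, 64], "angular": [0, 0, 0]}, {"fingers": 1, "slide": [-13, 1, 64], "angular": [0, 0, 0]}, {"fingers": 1, "slide": [-15, 1, 64], "angular": [0, 0, 0]}, {"fingers": 1, "slide": [-17, 1.6, 64.5], "angular": [0, 0, 2.5]}, {"fingers": 1, "slide": [-19, 2.3, 65], "angular": [0, 0, 5]}])

```text
clock: 25.83
tcp_pos: [0.4703, 0.0271, 0.1209]
orientation: [-0.0, -0.432, 0.902, -0.002]
wrist_force: [-4.1, -5.2, 4.6]
finger_gap: 0.0001
grip_force: 3.4
```

```bash
python3 - <<'E'
from go import *
torque("D")
E
```

```text
D clock 25.83 phi -218.8 r,gap [41.1 17.1] F [-4.1 -5.2  4.6] Fn 6.57 rxF 0.271 Mz 0.071 sum 0.342
```

Emit:
jog_arm(moves=[{"fingers": 1, "slide": [-3.0, 1.1, 0], "angular": [0, 0, 4]}, {"fingers": 1, "slide": [-6.0, 2.0, 0], "angular": [0, 0, 8]}])

```text
clock: 26.0
tcp_pos: [0.4719, 0.0328, 0.1207]
orientation: [-0.0, -0.368, 0.93, -0.002]
wrist_force: [-3.1, -6.8, 2.1]
finger_gap: 0.0003
grip_force: 3.5
```

```bash
python3 - <<'E'
from go import *
torque("D");print(goto("A",44.7,.012,.185))
E
```

```text
D clock 26.00 phi -226.9 r,gap [41.3 17.6] F [-3.1 -6.8  2.1] Fn 6.92 rxF 0.335 Mz 0.022 sum 0.358
(array([-146.7,  -44.4,  -64.4]), np.float64(88.43570336610952))
```

Emit:
jog_arm(moves=[{"fingers": 1, "slide": [-2.2, 0.8, 0], "angular": [0, 0, 3]}, {"fingers": 1, "slide": [-4.5, 1.6, 0], "angular": [0, 0, 6]}])

```text
clock: 26.17
tcp_pos: [0.4737, 0.037, 0.1205]
orientation: [-0.001, -0.319, 0.948, -0.002]
wrist_force: [-4.3, -7.2, 1.4]
finger_gap: -0.0001
grip_force: 4.0
```

```bash
python3 - <<'E'
from go import *
torque("D");print(goto("A",44.7,.012,.185))
E
```

```text
D clock 26.17 phi -232.8 r,gap [41.5 17.9] F [-4.3 -7.2  1.4] Fn 7.77 rxF 0.379 Mz 0.011 sum 0.390
(array([-146.5,  -31.2,  -64.8]), np.float64(82.47969295269809))
```

Emit:
jog_arm(moves=[{"fingers": 1, "slide": [-1.8, 0.7, 0], "angular": [0, 0, 2.5]}, {"fingers": 1, "slide": [-3.7, 1.4, 0], "angular": [0, 0, 5]}])

```text
clock: 26.33
tcp_pos: [0.4754, 0.0403, 0.1203]
orientation: [-0.001, -0.277, 0.961, -0.002]
wrist_force: [-5.0, -6.6, 1.9]
finger_gap: 0.0
grip_force: 4.2
```

```bash
python3 - <<'E'
from go import *
torque("D")
E
```

```text
D clock 26.33 phi -237.8 r,gap [41.7 18.2] F [-5.  -6.6  1.9] Fn 7.76 rxF 0.377 Mz -0.007 sum 0.370
```

Emit:
jog_arm(moves=[{"fingers": 1, "slide": [16, 0, 0], "angular": [0, 0, 0]}, {"fingers": 1, "slide": [16, 0, -40], "angular": [0, 0, 0]}, {"fingers": 1, "slide": [-145, -20, -65], "angular": [0, 0, 77.5]}, {"fingers": 1, "slide": [-145, -20, -65], "angular": [0, 0, 77.5]}, {"fingers": 1, "slide": [-145, -20, -65], "angular": [0, 0, 77.5]}, {"fingers": 1, "slide": [-145, -20, -65], "angular": [0, 0, 77.5]}, {"fingers": 1, "slide": [-145, -20, -65], "angular": [0, 0, 77.5]}, {"fingers": 1, "slide": [-145, -20, -65], "angular": [0, 0, 77.5]}, {"fingers": 1, "slide": [-145, -20, -65], "angular": [0, 0, 77.5]}, {"fingers": 1, "slide": [-145, -20, -65], "angular": [0, 0, 77.5]}])

```text
clock: 27.17
tcp_pos: [0.6102, 0.1032, 0.1855]
orientation: [0.001, 0.218, 0.976, 0.0]
wrist_force: [-0.3, 0.4, -1.0]
finger_gap: 0.0001
grip_force: 0.0
```

```bash
python3 - <<'E'
from go import *
for g in (.012,.004,.002,0): print(goto("A",44.7,g,.1205))
E
```

```text
(array([ 0. , -2.5, 65. ]), np.float64(20.069554140540646))
(array([-7.5, -5.3, 65. ]), np.float64(20.069554140540646))
(array([-9.4, -6. , 65. ]), np.float64(20.069554140540646))
(array([-11.2,  -6.7,  65. ]), np.float64(20.069554140540646))
```

Emit:
jog_arm(moves=[{"fingers": 1, "slide": [0, -2.5, 15], "angular": [0, 0, 20]}, {"fingers": 1, "slide": [0, -2.5, 30], "angular": [0, 0, 20]}, {"fingers": 1, "slide": [0, -2.5, 40], "angular": [0, 0, 20]}, {"fingers": 1, "slide": [0, -2.5, 65], "angular": [0, 0, 20]}, {"fingers": 1, "slide": [-5, -4.3, 65], "angular": [0, 0, 20]}, {"fingers": 1, "slide": [-7.5, -5.3, 65], "angular": [0, 0, 20]}, {"fingers": 1, "slide": [-9.4, -6, 65], "angular": [0, 0, 20]}, {"fingers": 1, "slide": [-11.2, -6.7, 65], "angular": [0, 0, 20]}, {"fingers": 1, "slide": [-13.2, -6.7, 65], "angular": [0, 0, 22.5]}, {"fingers": 1, "slide": [-15.2, -6.7, 65], "angular": [0, 0, 25]}])

```text
clock: 28.0
tcp_pos: [0.6192, 0.092, 0.1204]
orientation: [-0.001, 0.422, 0.907, 0.002]
wrist_force: [-4.6, 6.9, 0.2]
finger_gap: 0.0002
grip_force: 4.0
```

```bash
python3 - <<'E'
from go import *
torque("A")
E
```

```text
A clock 28.00 phi 40.1 r,gap [41.4 19. ] F [-4.6  6.9  0.2] Fn 8.20 rxF 0.322 Mz 0.081 sum 0.403
```

Emit:
jog_arm(moves=[{"fingers": 1, "slide": [-1.8, 0.7, 0], "angular": [0, 0, 2.5]}, {"fingers": 1, "slide": [-3.7, 1.4, 0], "angular": [0, 0, 5]}])

```text
clock: 28.17
tcp_pos: [0.6224, 0.0906, 0.1203]
orientation: [-0.002, 0.461, 0.887, 0.002]
wrist_force: [-4.3, 8.1, 0.6]
finger_gap: 0.0001
grip_force: 4.8
```

```bash
python3 - <<'E'
from go import *
torque("A");print(goto("C",233.5,.017,.185))
E
```

```text
A clock 28.17 phi 35.1 r,gap [41.3 19.6] F [-4.3  8.1  0.6] Fn 9.07 rxF 0.353 Mz 0.063 sum 0.416
(array([-136.2, -182.5,  -65.6]), np.float64(-18.409985230512405))
```

Emit:
jog_arm(moves=[{"fingers": 1, "slide": [-1.8, 0.7, 0], "angular": [0, 0, 2.5]}, {"fingers": 1, "slide": [-3.7, 1.4, 0], "angular": [0, 0, 5]}])

```text
clock: 28.33
tcp_pos: [0.6254, 0.0889, 0.1202]
orientation: [-0.002, 0.499, 0.867, 0.002]
wrist_force: [-4.7, 9.2, -0.3]
finger_gap: -0.0001
grip_force: 5.2
```

```bash
python3 - <<'E'
from go import *
torque("A")
E
```

```text
A clock 28.33 phi 30.1 r,gap [41.3 20.1] F [-4.7  9.2 -0.3] Fn 10.27 rxF 0.412 Mz 0.136 sum 0.548
```

Emit:
jog_arm(moves=[{"fingers": 1, "slide": [16, 0, 0], "angular": [0, 0, 0]}, {"fingers": 1, "slide": [16, 0, -40], "angular": [0, 0, 0]}, {"fingers": 1, "slide": [-148, -172, -66], "angular": [0, 0, -23.4]}, {"fingers": 1, "slide": [-148, -172, -66], "angular": [0, 0, -23.4]}, {"fingers": 1, "slide": [-148, -172, -66], "angular": [0, 0, -23.4]}, {"fingers": 1, "slide": [-148, -172, -66], "angular": [0, 0, -23.4]}, {"fingers": 1, "slide": [-148, -172, -66], "angular": [0, 0, -23.4]}, {"fingers": 1, "slide": [-148, -172, -66], "angular": [0, 0, -23.4]}, {"fingers": 1, "slide": [-148, -172, -66], "angular": [0, 0, -23.4]}, {"fingers": 1, "slide": [-148, -172, -66], "angular": [0, 0, -23.4]}])

```text
clock: 29.17
tcp_pos: [0.5524, -0.1303, 0.187]
orientation: [0.002, 0.315, 0.949, -0.0]
wrist_force: [-1.0, 0.6, -0.2]
finger_gap: 0.0003
grip_force: 0.0
```

Emit:
jog_arm(moves=[{"fingers": 1, "slide": [2, 2, 40], "angular": [0, 0, 0]}, {"fingers": 1, "slide": [4, 2, 63.5], "angular": [0, 0, 0]}, {"fingers": 1, "slide": [9, 2, 64], "angular": [0, 0, 0]}, {"fingers": 1, "slide": [11, 2, 64], "angular": [0, 0, 0]}, {"fingers": 1, "slide": [13, 2, 64], "angular": [0, 0, 0]}, {"fingers": 1, "slide": [14.5, 2, 64], "angular": [0, 0, 0]}])

```text
clock: 29.67
tcp_pos: [0.5433, -0.1178, 0.1233]
orientation: [0.002, 0.313, 0.95, -0.0]
wrist_force: [4.1, -1.0, -1.7]
finger_gap: -0.0001
grip_force: 1.8
```

```bash
python3 - <<'E'
from go import *
torque("C")
E
```

```text
C clock 29.67 phi 233.6 r,gap [40.2 22.5] F [ 4.1 -1.  -1.7] Fn 3.92 rxF 0.194 Mz 0.014 sum 0.208
```

Emit:
jog_arm(moves=[{"fingers": 1, "slide": [2.9, -1.3, 0], "angular": [0, 0, 4]}, {"fingers": 1, "slide": [4.4, -1.9, 0], "angular": [0, 0, 6]}])

```text
clock: 29.83
tcp_pos: [0.54, -0.1176, 0.1235]
orientation: [0.004, 0.364, 0.932, 0.0]
wrist_force: [6.3, -1.8, -3.8]
finger_gap: -0.0001
grip_force: 3.2
```

```bash
python3 - <<'E'
from go import *
torque("C");print(goto("B",-46.8,.012,.185))
E
```

```text
C clock 29.83 phi 227.4 r,gap [39.7 24.1] F [ 6.3 -1.8 -3.8] Fn 5.84 rxF 0.303 Mz 0.038 sum 0.340
(array([-59.7, 151.1, -60.7]), np.float64(-85.8384094483306))
```

Emit:
jog_arm(moves=[{"fingers": 1, "slide": [2.2, -1.0, 0], "angular": [0, 0, 3]}, {"fingers": 1, "slide": [4.5, -2.0, 0], "angular": [0, 0, 6]}])

```text
clock: 30.0
tcp_pos: [0.5358, -0.1166, 0.1235]
orientation: [0.004, 0.412, 0.911, 0.0]
wrist_force: [6.5, -3.9, -4.8]
finger_gap: -0.0002
grip_force: 3.7
```

```bash
python3 - <<'E'
from go import *
torque("C")
E
```

```text
C clock 30.00 phi 221.4 r,gap [39.4 24.6] F [ 6.5 -3.9 -4.8] Fn 7.25 rxF 0.342 Mz -0.001 sum 0.341
```

Emit:
jog_arm(moves=[{"fingers": 1, "slide": [1.5, -0.7, 0], "angular": [0, 0, 2]}, {"fingers": 1, "slide": [3.0, -1.3, 0], "angular": [0, 0, 4]}])

```text
clock: 30.17
tcp_pos: [0.533, -0.1156, 0.1236]
orientation: [0.005, 0.443, 0.896, -0.0]
wrist_force: [7.1, -5.2, -6.2]
finger_gap: 0.0
grip_force: 4.1
```

```bash
python3 - <<'E'
from go import *
torque("C");print(goto("B",-46.8,.012,.185))
E
```

```text
C clock 30.17 phi 217.4 r,gap [39.2 24.8] F [ 7.1 -5.2 -6.2] Fn 8.44 rxF 0.394 Mz 0.055 sum 0.448
(array([-38.6, 163.5, -60.5]), np.float64(-95.8079865289377))
```

Emit:
jog_arm(moves=[{"fingers": 1, "slide": [1.5, -0.7, 0], "angular": [0, 0, 2]}, {"fingers": 1, "slide": [3.0, -1.3, 0], "angular": [0, 0, 4]}])

```text
clock: 30.33
tcp_pos: [0.5302, -0.1144, 0.1236]
orientation: [0.005, 0.474, 0.88, -0.0]
wrist_force: [6.5, -6.1, -6.2]
finger_gap: -0.0001
grip_force: 4.5
```

```bash
python3 - <<'E'
from go import *
torque("C")
E
```

```text
C clock 30.33 phi 213.4 r,gap [39.1 24.9] F [ 6.5 -6.1 -6.2] Fn 8.66 rxF 0.390 Mz 0.104 sum 0.494
```

Emit:
jog_arm(moves=[{"fingers": 1, "slide": [-16, 0, 0], "angular": [0, 0, 0]}, {"fingers": 1, "slide": [-16, 0, -40], "angular": [0, 0, 0]}, {"fingers": 1, "slide": [-30, 167, -61], "angular": [0, 0, -99.8]}, {"fingers": 1, "slide": [-30, 167, -61], "angular": [0, 0, -99.8]}, {"fingers": 1, "slide": [-30, 167, -61], "angular": [0, 0, -99.8]}, {"fingers": 1, "slide": [-30, 167, -61], "angular": [0, 0, -99.8]}, {"fingers": 1, "slide": [-30, 167, -61], "angular": [0, 0, -99.8]}, {"fingers": 1, "slide": [-30, 167, -61], "angular": [0, 0, -99.8]}, {"fingers": 1, "slide": [-30, 167, -61], "angular": [0, 0, -99.8]}, {"fingers": 1, "slide": [-30, 167, -61], "angular": [0, 0, -99.8]}])

```text
clock: 31.17
tcp_pos: [0.6831, -0.0444, 0.1838]
orientation: [0.001, -0.011, 1.0, -0.0]
wrist_force: [-0.3, 0.0, -0.6]
finger_gap: 0.0001
grip_force: 0.0
```

```bash
python3 - <<'E'
from go import *
for g in (.012,.004,.001,-.001): print(goto("B",-46.8,g,.120))
E
```

```text
(array([-2.5, -2.4, 63.8]), np.float64(-41.98117385158622))
(array([ 3.5, -7.8, 63.8]), np.float64(-41.98117385158622))
(array([ 5.7, -9.8, 63.8]), np.float64(-41.98117385158622))
(array([  7.2, -11.1,  63.8]), np.float64(-41.98117385158622))
```

Emit:
jog_arm(moves=[{"fingers": 1, "slide": [-2.5, -2.4, 10], "angular": [0, 0, -42]}, {"fingers": 1, "slide": [-2.5, -2.4, 20], "angular": [0, 0, -42]}, {"fingers": 1, "slide": [-2.5, -2.4, 25], "angular": [0, 0, -42]}, {"fingers": 1, "slide": [-2.5, -2.4, 30], "angular": [0, 0, -42]}, {"fingers": 1, "slide": [-2.5, -2.4, 40], "angular": [0, 0, -42]}, {"fingers": 1, "slide": [-2.5, -2.4, 50], "angular": [0, 0, -42]}, {"fingers": 1, "slide": [-2.5, -2.4, 63], "angular": [0, 0, -42]}, {"fingers": 1, "slide": [3.5, -7.8, 63], "angular": [0, 0, -42]}, {"fingers": 1, "slide": [5.7, -9.8, 63], "angular": [0, 0, -42]}, {"fingers": 1, "slide": [7.2, -11.1, 63], "angular": [0, 0, -42]}])

```text
clock: 32.0
tcp_pos: [0.6762, -0.0554, 0.1204]
orientation: [0.002, -0.365, 0.931, 0.001]
wrist_force: [6.0, 5.7, -5.4]
finger_gap: 0.0002
grip_force: 4.0
```

```bash
python3 - <<'E'
from go import *
torque("B")
E
```

```text
B clock 32.00 phi -47.2 r,gap [41.6 16.4] F [ 6.   5.7 -5.4] Fn 8.26 rxF 0.345 Mz -0.077 sum 0.268
```

Emit:
jog_arm(moves=[{"fingers": 1, "slide": [1.5, -0.6, 0], "angular": [0, 0, 2]}, {"fingers": 1, "slide": [3.0, -1.1, 0], "angular": [0, 0, 4]}])

```text
clock: 32.17
tcp_pos: [0.6755, -0.0576, 0.1206]
orientation: [0.003, -0.332, 0.943, 0.001]
wrist_force: [5.5, 6.8, -4.7]
finger_gap: -0.0002
grip_force: 4.4
```

```bash
python3 - <<'E'
from go import *
torque("B");print(goto("D",-237.8,.012,.185))
E
```

```text
B clock 32.17 phi -51.3 r,gap [41.6 17.4] F [ 5.5  6.8 -4.7] Fn 8.56 rxF 0.388 Mz -0.048 sum 0.339
(array([105.1, 203.1, -65.1]), np.float64(6.547058197285793))
```

Emit:
jog_arm(moves=[{"fingers": 1, "slide": [2.2, -0.9, 0], "angular": [0, 0, 3]}, {"fingers": 1, "slide": [4.5, -1.7, 0], "angular": [0, 0, 6]}])

```text
clock: 32.33
tcp_pos: [0.6733, -0.0612, 0.1205]
orientation: [0.003, -0.282, 0.959, 0.001]
wrist_force: [7.6, 8.2, -5.2]
finger_gap: -0.0002
grip_force: 4.9
```

```bash
python3 - <<'E'
from go import *
torque("B")
E
```

```text
B clock 32.33 phi -57.3 r,gap [41.4 17.9] F [ 7.6  8.2 -5.2] Fn 10.77 rxF 0.496 Mz -0.080 sum 0.416
```

Emit:
jog_arm(moves=[{"fingers": 1, "slide": [-16, 0, 0], "angular": [0, 0, 0]}, {"fingers": 1, "slide": [-16, 0, -40], "angular": [0, 0, 0]}, {"fingers": 1, "slide": [121, 193, -65], "angular": [0, 0, 0.5]}, {"fingers": 1, "slide": [121, 193, -65], "angular": [0, 0, 0.5]}, {"fingers": 1, "slide": [121, 193, -65], "angular": [0, 0, 0.5]}, {"fingers": 1, "slide": [121, 193, -65], "angular": [0, 0, 0.5]}, {"fingers": 1, "slide": [121, 193, -65], "angular": [0, 0, 0.5]}, {"fingers": 1, "slide": [121, 193, -65], "angular": [0, 0, 0.5]}, {"fingers": 1, "slide": [121, 193, -65], "angular": [0, 0, 0.5]}, {"fingers": 1, "slide": [121, 193, -65], "angular": [0, 0, 0.5]}])

```text
clock: 33.17
tcp_pos: [0.4645, 0.0336, 0.1864]
orientation: [0.002, -0.278, 0.96, -0.001]
wrist_force: [0.9, 0.2, 0.7]
finger_gap: 0.0003
grip_force: 0.0
```

Emit:
jog_arm(moves=[{"fingers": 1, "slide": [-1, 1, 40], "angular": [0, 0, 0]}, {"fingers": 1, "slide": [-3, 1, 64], "angular": [0, 0, 0]}, {"fingers": 1, "slide": [-8, 1, 65], "angular": [0, 0, 0]}, {"fingers": 1, "slide": [-11, 1, 65], "angular": [0, 0, 0]}, {"fingers": 1, "slide": [-13, 1, 65], "angular": [0, 0, 0]}, {"fingers": 1, "slide": [-15, 1, 65], "angular": [0, 0, 0]}])

```text
clock: 33.67
tcp_pos: [0.4765, 0.0411, 0.1197]
orientation: [-0.002, -0.278, 0.961, -0.001]
wrist_force: [-5.4, -4.9, -3.5]
finger_gap: 0.0001
grip_force: 3.6
```

```bash
python3 - <<'E'
from go import *
torque("D")
E
```

```text
D clock 33.67 phi -237.8 r,gap [41.8 16.8] F [-5.4 -4.9 -3.5] Fn 7.18 rxF 0.321 Mz 0.019 sum 0.340
```

Emit:
jog_arm(moves=[{"fingers": 1, "slide": [-2.2, 0.8, 0], "angular": [0, 0, 3]}, {"fingers": 1, "slide": [-3.7, 1.4, 0], "angular": [0, 0, 5]}])

```text
clock: 33.83
tcp_pos: [0.4783, 0.0441, 0.1196]
orientation: [-0.002, -0.234, 0.972, -0.001]
wrist_force: [-6.0, -6.1, -3.6]
finger_gap: -0.0
grip_force: 4.1
```

```bash
python3 - <<'E'
from go import *
torque("D")
E
```

```text
D clock 33.83 phi -242.9 r,gap [42.  17.5] F [-6.  -6.1 -3.6] Fn 8.12 rxF 0.389 Mz -0.032 sum 0.356
```

Emit:
jog_arm(moves=[{"fingers": 1, "slide": [-1.8, 0.7, 0], "angular": [0, 0, 2.5]}, {"fingers": 1, "slide": [-3.7, 1.4, 0], "angular": [0, 0, 5]}])

```text
clock: 34.0
tcp_pos: [0.4804, 0.0468, 0.1194]
orientation: [-0.003, -0.192, 0.981, -0.001]
wrist_force: [-8.1, -7.5, -3.1]
finger_gap: 0.0002
grip_force: 4.7
```

```bash
python3 - <<'E'
from go import *
torque("D")
E
```

```text
D clock 34.00 phi -247.9 r,gap [42.  18.2] F [-8.1 -7.5 -3.1] Fn 10.28 rxF 0.502 Mz 0.042 sum 0.544
```

Emit:
jog_arm(moves=[{"fingers": 1, "slide": [-1.5, 0.6, 0], "angular": [0, 0, 2]}, {"fingers": 1, "slide": [-3.0, 1.1, 0], "angular": [0, 0, 4]}])

```text
clock: 34.17
tcp_pos: [0.4822, 0.0489, 0.1193]
orientation: [-0.003, -0.158, 0.988, -0.001]
wrist_force: [-7.9, -6.0, -3.2]
finger_gap: -0.0
grip_force: 5.1
```

```bash
python3 - <<'E'
from go import *
torque("D");print(goto("A",30.1,.012,.185))
E
```

```text
D clock 34.17 phi -251.9 r,gap [42.1 18.6] F [-7.9 -6.  -3.2] Fn 9.34 rxF 0.454 Mz 0.010 sum 0.464
(array([-146.9,    2.2,  -66.7]), np.float64(78.02520511948092))
```

Emit:
jog_arm(moves=[{"fingers": 1, "slide": [16, 0, 0], "angular": [0, 0, 0]}, {"fingers": 1, "slide": [16, 0, -40], "angular": [0, 0, 0]}, {"fingers": 1, "slide": [-147, 2, -66], "angular": [0, 0, 78]}, {"fingers": 1, "slide": [-147, 2, -66], "angular": [0, 0, 78]}, {"fingers": 1, "slide": [-147, 2, -66], "angular": [0, 0, 78]}, {"fingers": 1, "slide": [-147, 2, -66], "angular": [0, 0, 78]}, {"fingers": 1, "slide": [-147, 2, -66], "angular": [0, 0, 78]}, {"fingers": 1, "slide": [-147, 2, -66], "angular": [0, 0, 78]}, {"fingers": 1, "slide": [-147, 2, -66], "angular": [0, 0, 78]}, {"fingers": 1, "slide": [-147, 2, -66], "angular": [0, 0, 78]}])

```text
clock: 35.0
tcp_pos: [0.6255, 0.0987, 0.1871]
orientation: [0.001, 0.337, 0.942, 0.001]
wrist_force: [-0.0, -0.2, 1.1]
finger_gap: 0.0
grip_force: 0.0
```

Emit:
jog_arm(moves=[{"fingers": 1, "slide": [0, -2.5, 15], "angular": [0, 0, 20.7]}, {"fingers": 1, "slide": [0, -2.5, 30], "angular": [0, 0, 20.7]}, {"fingers": 1, "slide": [0, -2.5, 40], "angular": [0, 0, 20.7]}, {"fingers": 1, "slide": [0, -2.5, 65], "angular": [0, 0, 20.7]}, {"fingers": 1, "slide": [-3, -4, 65], "angular": [0, 0, 20.7]}, {"fingers": 1, "slide": [-6.5, -5, 65], "angular": [0, 0, 20.7]}, {"fingers": 1, "slide": [-8.4, -5.7, 65], "angular": [0, 0, 20.7]}, {"fingers": 1, "slide": [-9.4, -6, 65], "angular": [0, 0, 20.7]}])

```text
clock: 35.67
tcp_pos: [0.6264, 0.0895, 0.1211]
orientation: [-0.002, 0.497, 0.868, 0.001]
wrist_force: [-4.5, 7.4, -2.7]
finger_gap: -0.0001
grip_force: 4.4
```

```bash
python3 - <<'E'
from go import *
torque("A")
E
```

```text
A clock 35.67 phi 30.4 r,gap [42.5 19.9] F [-4.5  7.4 -2.7] Fn 8.64 rxF 0.371 Mz 0.085 sum 0.456
```

Emit:
jog_arm(moves=[{"fingers": 1, "slide": [-1, 0, 0], "angular": [0, 0, 0.5]}, {"fingers": 1, "slide": [-1.5, 0.2, 0], "angular": [0, 0, 1]}])

```text
clock: 35.83
tcp_pos: [0.6271, 0.089, 0.1211]
orientation: [-0.002, 0.505, 0.863, 0.002]
wrist_force: [-4.3, 7.4, -3.1]
finger_gap: 0.0002
grip_force: 4.6
```

```bash
python3 - <<'E'
from go import *
torque("A");print(goto("C",213.4,.019,.185))
E
```

```text
A clock 35.83 phi 29.4 r,gap [42.5 19.9] F [-4.3  7.4 -3.1] Fn 8.58 rxF 0.366 Mz 0.055 sum 0.421
(array([-140.6, -186.3,  -64.8]), np.float64(-4.012114955709251))
```

Emit:
jog_arm(moves=[{"fingers": 1, "slide": [-1.1, 0.4, 0], "angular": [0, 0, 1.5]}, {"fingers": 1, "slide": [-2.2, 0.8, 0], "angular": [0, 0, 3]}])

```text
clock: 36.0
tcp_pos: [0.6287, 0.088, 0.1211]
orientation: [-0.002, 0.527, 0.85, 0.002]
wrist_force: [-4.2, 9.7, -3.8]
finger_gap: 0.0001
grip_force: 5.2
```

```bash
python3 - <<'E'
from go import *
torque("A")
E
```

```text
A clock 36.00 phi 26.4 r,gap [42.4 20.5] F [-4.2  9.7 -3.8] Fn 10.52 rxF 0.434 Mz 0.061 sum 0.495
```

Emit:
jog_arm(moves=[{"fingers": 1, "slide": [16, 0, 0], "angular": [0, 0, 0]}, {"fingers": 1, "slide": [16, 0, -40], "angular": [0, 0, 0]}, {"fingers": 1, "slide": [-148, -180, -65], "angular": [0, 0, -7]}, {"fingers": 1, "slide": [-148, -180, -65], "angular": [0, 0, -7]}, {"fingers": 1, "slide": [-148, -180, -65], "angular": [0, 0, -7]}, {"fingers": 1, "slide": [-148, -180, -65], "angular": [0, 0, -7]}, {"fingers": 1, "slide": [-148, -180, -65], "angular": [0, 0, -7]}, {"fingers": 1, "slide": [-148, -180, -65], "angular": [0, 0, -7]}, {"fingers": 1, "slide": [-148, -180, -65], "angular": [0, 0, -7]}, {"fingers": 1, "slide": [-148, -180, -65], "angular": [0, 0, -7]}])

```text
clock: 36.83
tcp_pos: [0.5345, -0.1295, 0.1876]
orientation: [0.002, 0.476, 0.879, 0.0]
wrist_force: [-0.1, 0.4, -0.4]
finger_gap: 0.0001
grip_force: 0.0
```

Emit:
jog_arm(moves=[{"fingers": 1, "slide": [2, 2, 40], "angular": [0, 0, 0]}, {"fingers": 1, "slide": [4, 2, 63.5], "angular": [0, 0, 0]}, {"fingers": 1, "slide": [9, 2, 64], "angular": [0, 0, 0]}, {"fingers": 1, "slide": [11, 2, 64], "angular": [0, 0, 0]}, {"fingers": 1, "slide": [13, 2, 64], "angular": [0, 0, 0]}, {"fingers": 1, "slide": [13.5, 2, 64], "angular": [0, 0, 0]}])

```text
clock: 37.33
tcp_pos: [0.53, -0.1148, 0.1233]
orientation: [0.002, 0.474, 0.88, 0.0]
wrist_force: [1.2, -1.2, -0.6]
finger_gap: -0.0003
grip_force: 1.2
```

```bash
python3 - <<'E'
from go import *
torque("C")
E
```

```text
C clock 37.33 phi 213.4 r,gap [39.5 25.2] F [ 1.2 -1.2 -0.6] Fn 1.67 rxF 0.074 Mz 0.039 sum 0.113
```

Emit:
jog_arm(moves=[{"fingers": 1, "slide": [1.0, -0.3, 0], "angular": [0, 0, 1]}, {"fingers": 1, "slide": [2.0, -0.6, 0], "angular": [0, 0, 2]}])

```text
clock: 37.5
tcp_pos: [0.5292, -0.1148, 0.1233]
orientation: [0.003, 0.491, 0.871, -0.0]
wrist_force: [3.9, -6.2, -0.9]
finger_gap: 0.0003
grip_force: 3.4
```

```bash
python3 - <<'E'
from go import *
torque("C");print(goto("B",-57.3,.012,.185))
E
```

```text
C clock 37.50 phi 211.2 r,gap [39.1 26.2] F [ 3.9 -6.2 -0.9] Fn 7.26 rxF 0.287 Mz -0.013 sum 0.274
(array([-29.5, 162.4, -61. ]), np.float64(-91.49480200083542))
```

Emit:
jog_arm(moves=[{"fingers": 1, "slide": [1.1, -0.5, 0], "angular": [0, 0, 1.5]}, {"fingers": 1, "slide": [2.2, -1.0, 0], "angular": [0, 0, 3]}])

```text
clock: 37.67
tcp_pos: [0.5274, -0.114, 0.1233]
orientation: [0.004, 0.514, 0.858, -0.0]
wrist_force: [4.2, -5.9, -1.4]
finger_gap: -0.0
grip_force: 3.7
```

```bash
python3 - <<'E'
from go import *
torque("C")
E
```

```text
C clock 37.67 phi 208.1 r,gap [38.9 26.7] F [ 4.2 -5.9 -1.4] Fn 7.14 rxF 0.302 Mz -0.009 sum 0.293
```

Emit:
jog_arm(moves=[{"fingers": 1, "slide": [2.2, -1.0, 0], "angular": [0, 0, 3]}, {"fingers": 1, "slide": [4.5, -2.2, 0], "angular": [0, 0, 6]}])

```text
clock: 37.83
tcp_pos: [0.5233, -0.1116, 0.1232]
orientation: [0.004, 0.559, 0.829, -0.0]
wrist_force: [5.5, -7.7, -2.9]
finger_gap: -0.0001
grip_force: 4.6
```

```bash
python3 - <<'E'
from go import *
torque("C")
E
```

```text
C clock 37.83 phi 202.0 r,gap [38.7 26.9] F [ 5.5 -7.7 -2.9] Fn 9.19 rxF 0.416 Mz 0.026 sum 0.443
```

Emit:
jog_arm(moves=[{"fingers": 1, "slide": [2.2, -1.0, 0], "angular": [0, 0, 3]}, {"fingers": 1, "slide": [4.5, -2.2, 0], "angular": [0, 0, 6]}])

```text
clock: 38.0
tcp_pos: [0.5196, -0.1088, 0.1232]
orientation: [0.004, 0.602, 0.799, -0.001]
wrist_force: [4.0, -9.4, -3.1]
finger_gap: 0.0001
grip_force: 5.5
```

```bash
python3 - <<'E'
from go import *
torque("C")
E
```

```text
C clock 38.00 phi 196.0 r,gap [38.5 27.1] F [ 4.  -9.4 -3.1] Fn 10.13 rxF 0.423 Mz 0.053 sum 0.476
```

Emit:
jog_arm(moves=[{"fingers": 1, "slide": [-16, 0, 0], "angular": [0, 0, 0]}, {"fingers": 1, "slide": [-16, 0, 0], "angular": [0, 0, 0]}, {"fingers": 1, "slide": [-16, 0, -40], "angular": [0, 0, 0]}, {"fingers": 1, "slide": [-16, 0, -70], "angular": [0, 0, 0]}, {"fingers": 1, "slide": [-16, 0, -70], "angular": [0, 0, 0]}, {"fingers": 1, "slide": [-16, 0, -70], "angular": [0, 0, 0]}])

```text
clock: 38.5
tcp_pos: [0.5226, -0.1217, 0.1935]
orientation: [0.002, 0.6, 0.8, 0.001]
wrist_force: [0.1, 0.3, -0.1]
finger_gap: 0.0003
grip_force: 0.0
```

All four levers read about 0.42–0.5 Nm and the arm is clear, so I'm handing in.

```bash
python3 -c "
from workcell import *
print(hand_in())"
```

```text
the job is handed in; nothing more can be done
None
```

I drew the cover down crosswise, let go and handed the job in; `hand_in()` gave no verdict. Last torque readings, each good to about 0.05 Nm, were 0.50, 0.42, 0.48 and 0.46 Nm going clockwise; the 0.42 and 0.46 Nm levers were not rechecked after the last turns on the other two, and I did not measure the cover's final height or level.

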